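# Close the two washed ingredient tubs with the lids that fit

## Robot

A 6-joint arm with a two-finger parallel gripper is mounted at the origin on the work surface. World frame = base frame: x ahead of the robot, y to its left, z up, the work surface at z = 0. Lengths are in m, angles in degrees, forces in N, time in s.
With the tool pointing down it reaches from about 0.35 to 0.875 m from the base axis. Payload 4.2 kg.
Tool frame: the origin (TCP) lies midway between the tips of the shut fingers; the grasp point (between the pads) lies 19 mm behind it (r.grasp_offset is the distance from the TCP to the grasp point, in m); z points along the fingers, y is the direction in which the jaws open and shut (so a half turn about z gives the same grasp; the last joint's range is limited). The gripper opens to 87 mm and grips with 3 to 60 N. Pads are 19 mm wide; open, the fingers measure 117 mm over their backs; the gripper's body (75 mm by 190 mm) begins 51 mm behind the grasp point.
Start: joints at [-61.673, 22.042, 0.453, 0, -68.411, -14.817], TCP at [0.146, -0.608, 0.223] pointing down, gripper open.
Joint ranges: [-179.83, 179.83], [-69.29, 118.12], [-61.27, 80.66], [-181.25, 117.63], [-171.15, -9.14], [-177.46, 177.46]. Speed limits (degrees/s): [159.86, 159.86, 180, 180, 180, 180].

## Interface

Orientations are given as a 3x3 rotation matrix whose columns are the frame's x, y, z axes.
In Python, from station import r gives the robot as it stands.
- The arm moves only by the shell command python3 -m crank 'ROWS'. ROWS is JSON, a list of rows, each a list of 3 entries, a list of its own where there are three numbers: the closure, from -1 (fully open) to 1 (shut), so that 0 is half open, then the shift along the tool's x, y, z as a fraction of full scale, then the turn, a rotation vector about the tool's x, y, z as a fraction of full scale. In form: [[fingers, [dx, dy, dz], [wx, wy, wz]], ...]. A call has 1 to 8 rows; each row shifts and turns the commanded pose from where the row before left it, along the tool's axes as they then stand; what a row does not reach is not made up. Full scale, the value 1, is 100 mm for a shift and 45 degrees for a turn. A row lasts 1/10 s, in which the tool goes at most 50 mm and 8.59 degrees, less where a joint would pass 70% of its speed; a pose out of reach is approached as far as the arm can. A call with a number of a shift or a turn outside -1 to 1 is refused whole. A call with a gripper value outside its range is refused whole. The fingers move at their own pace and stop on an object; the grip force is fixed at half the most. Time passes only in rows, so rows that do not move let the fingers close. It gives the time, the measured TCP pose, the force and the opening at its end, in the units of the state.
- r.sense(): the state, without advancing time (a new reading comes with each control period).
- r.capture(name): name is "scene" or "side" or "wrist"; returns a dict with "img" (420x560x3 uint8, blue, green, red), "fx", "fy", "cx", "cy" (pixels), "dist" ([k1, k2, p1, p2, k3] as OpenCV has them; the pictures are not rectified), "R" (3x3) and "t" (3): a world point X has camera coordinates R X + t. Camera axes: x right, y down, z forward; pixel columns grow to the right and rows downward; lengths in m; the calibration is good to about 2 mm. A picture is of the moment at which its call begins. There is no depth.
- r.finish_job(): hands the job in, once; it reports no verdict.
The state is a dict: "time_s": time; "joints": joint angles; "joint_velocities": joint speeds; "effort": joint torques, N m; "tcp_pos": TCP position; "ee_rot": TCP orientation; "wrist_force": force on the tool from outside, world axes, zero at the start; "moment": the same for the moment, N m; "gripper_width": opening from 0.0 (shut) to 1.0 (fully open).
Only numpy, scipy, OpenCV 4.12 (cv2) and the standard library are available. Lean on these libraries where they do the work, as an engineer would, in place of code of your own. Each camera call takes 0.05 s, during which the arm holds its last target.

## Task

Close both open tubs in the stand with the two red lids from the drying rack: each lid fits only one of the tubs, so try them, and screw each one fully home, level and down on the rim. Leave the other things on the bench where they are.

Things in the scene. Friction and masses are not known exactly. Their poses are not given: they have to be found in the camera images.
- lid_a: red round screw lid, 68 mm across, 20 mm high, 45 g, ribbed straight side, standing on edge in the drying rack. Origin: centre of its open lower edge; z points out through the closed top, so the grip centre is 10 mm along +z. Six lugs inside the lower edge reach further in on one of the two lids; outside they are alike, and which lid is the narrower is not told
- lid_b: the other red screw lid, same outside, origin and axes. Set on its own tub at a chance angle a lid rests 1.5 to 6.5 mm above home, sinks while turned clockwise (seen from above) and comes tight (0.4 N m and more) after 30 to 100 degrees. On the wrong tub it either stays about 9 mm above home however it is turned, or drops home at once and spins loose without biting
- mouth_left (a point): centre of the rim of the open white tub in the cup at the stand's +y end, 120 mm above the bench, z up. Neck 46 or 54 mm across; thread from 2.5 to 11 mm below the rim, right-handed, six starts, 5 mm down per 60 degrees; the tub body, 62 mm across, begins 14 mm below the rim. A lid fully home has its origin 9.5 mm below this point: its inner face is on the rim, its top 10.5 mm above the rim
- mouth_right (a point): the same for the tub in the cup at the stand's -y end. One tub has a narrow mouth (46 mm neck, 52 mm over the thread), the other a wider one (54 and 61 mm); which stands where, and where the threads start, changes. A lid can catch aslant (about 6 degrees, threads crossed): lift it, level it, turn it back some 30 degrees and set it on again
- stand: steel jar stand fixed to the bench: base plate 120 x 270 x 10 mm with two rubber-lined cups, 84 mm across and 60 mm high, 160 mm apart along its y axis, that hold the tubs fast so that they cannot lift or turn; origin under its middle
- rack: white drying tray, fixed, 130 x 270 mm, rim 14 mm high, with two wire cradles 130 mm apart along its y axis. The lids stand on two wires, leaning back on a wire arch (up to 90 mm high) behind their open side; their closed tops face the rack's +x and 10 degrees up. The lids' left and right sides are free for fingers; lift a lid 40 mm to clear the wires. Origin under its middle
- brush: pastry brush, wooden handle, 200 mm long, lying flat; origin under its middle; not part of the job
- bowl: shallow aluminium bowl, 120 mm across, 60 mm high; origin under its middle; not part of the job
- scraper: white plastic dough scraper lying flat, 130 x 110 x 17 mm, black grip; origin under its middle; not part of the job
- ramekin: white ceramic cup, 76 mm across, 45 mm high; origin under its middle; not part of the job
- cutter: round steel dough cutter ring, 90 mm across, 35 mm high with a wire handle up to 53 mm; origin under its middle; not part of the job
There are look-alikes about, which are no part of the job. What is shaped like the lid_b but blue is not meant. Leave any brown look-alike of the lid_a alone.

How it is judged (in metres and radians):
At the end, for the whole second after the job is handed in: One lid sits on each tub, screwed fully home: its axis within 4 mm of the mouth's centre, level within 0.06 rad, its origin 9.5 mm below the rim's centre to within 1 mm above or 2 mm below that; both lids released and at rest (linear speed of each of lid_a, lid_b below 0.01 m/s and ((horizontal distance between lid_a and mouth_left below 0.004 m and z of lid_a in the frame of mouth_left between -0.0115 and -0.0085 m and angle between each of lid_a, lid_b's own z axis and vertical below 0.06 rad and horizontal distance between lid_b and mouth_right below 0.004 m and z of lid_b in the frame of mouth_right between -0.0115 and -0.0085 m) or (horizontal distance between lid_a and mouth_right below 0.004 m and z of lid_a in the frame of mouth_right between -0.0115 and -0.0085 m and angle between each of lid_a, lid_b's own z axis and vertical below 0.06 rad and horizontal distance between lid_b and mouth_left below 0.004 m and z of lid_b in the frame of mouth_left between -0.0115 and -0.0085 m))); the robot touches nothing.
It fails at once if the brush, bowl, scraper, ceramic cup or cutter pushed more than 40 mm from its place (distance of any of brush, bowl, scraper, ramekin, cutter from where it was at the start of the episode above 0.04 m).
It also fails if it takes over 72 s, if anything falls off the work surface, if the arm or the gripper's body presses on something with over 40 N, if the wrist force passes 120 N, or if a joint passes its speed limit or range.

## Working session

There is one attempt and no reset: what is moved stays moved. The work goes in short steps, Python scripts to look and compute and a shell command to move; the robot and the scene stay as the last step left them, time stands still between calls to the robot, and variables do not carry over. Pictures are saved under pics/ and viewed, and the job is handed in when it is done.

```bash
ls; mkdir -p pics
python3 - <<'E'
from station import r
import cv2
s=r.sense();print(s)
print(r.grasp_offset)
for n in ["scene","side","wrist"]:
    c=r.capture(n);cv2.imwrite(f"pics/{n}0.png",c["img"]);print(n,c["fx"],c["fy"],c["cx"],c["cy"],c["dist"],c["R"],c["t"])
E
```

```text
pics
{'time_s': 0.0, 'joints': array([-6.16748888e+01,  2.20901913e+01,  3.78028575e-01, -2.97811122e-02,
       -6.84096001e+01, -1.48145380e+01]), 'joint_velocities': array([ 0.00126635,  0.02505733, -0.06977962, -0.05748163,  0.03786837,
       -0.02481965]), 'effort': array([-3.94519129e-04, -3.90663528e+01,  1.87408894e+01,  4.22021672e+00,
        1.08807659e-02, -2.03558011e-04]), 'tcp_pos': array([ 0.14587129, -0.60710993,  0.22145159]), 'ee_rot': array([[-9.72371588e-01, -2.33437692e-01, -5.82868705e-04],
       [-2.33438407e-01,  9.72369323e-01,  2.09999125e-03],
       [ 7.65465383e-05,  2.17803577e-03, -9.99997625e-01]]), 'wrist_force': array([0.43868569, 0.26786852, 0.64639589]), 'moment': array([ 0.00726738,  0.05226713, -0.00343859]), 'gripper_width': 1.0012412810348268}
0.0187
scene 530.2511753485784 530.2511753485784 275.8039678030905 208.00489358056075 [-0.15784156  0.          0.          0.          0.        ] [[-0.13839609  0.99034198  0.00832384]
 [ 0.70187317  0.10400654 -0.70466779]
 [-0.69872783 -0.09168099 -0.70948856]] [ 0.11222357 -0.31619425  1.9101121 ]
side 527.2141255372973 527.2141255372973 271.1246635060436 214.12897373709995 [0.044946 0.       0.       0.       0.      ] [[ 9.99475281e-01 -2.43034638e-02  2.14126976e-02]
 [ 2.55662227e-04 -6.55134246e-01 -7.55512445e-01]
 [ 3.23897609e-02  7.55121488e-01 -6.54784271e-01]] [-0.52448071  0.04865394  1.73555919]
wrist 370.5274733429518 370.5274733429518 276.4306809796733 207.19490371097936 [-0.10158818  0.          0.          0.          0.        ] [[-0.23285054  0.97251005  0.00219725]
 [ 0.9344687   0.22311531  0.27746676]
 [ 0.26934897  0.06666155 -0.96073273]] [ 0.62510059 -0.03319244  0.39134623]
```

View pics/scene0.png

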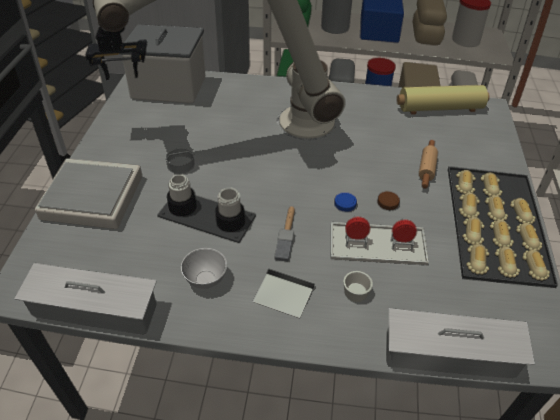

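View pics/side0.png

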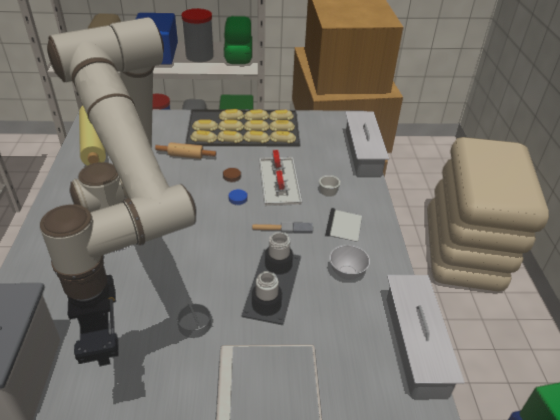

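View pics/wrist0.png

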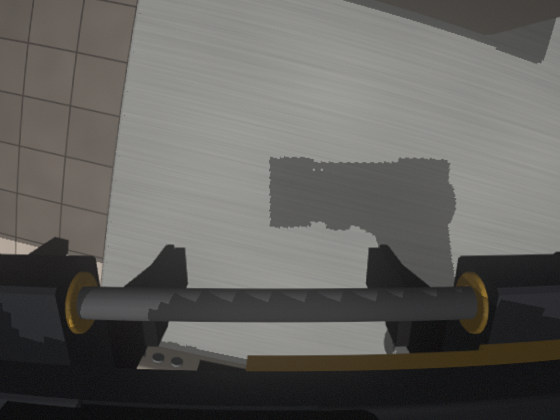

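Scene view: the red lids are at about (357,229) and (404,232) in the rack tray. The blue look-alike is at (346,201) and the brown one at (389,200). The stand is at (207,207), with tub mouths near (180,180) and (230,195). Next I'll measure, starting with enlarged crops.

```bash
cat > h.py <<'E'
import numpy as np, cv2
from station import r
def cam(c):
    K=np.array([[c["fx"],0,c["cx"]],[0,c["fy"],c["cy"]],[0,0,1.]]);return K,np.array(c["dist"],float),np.array(c["R"]),np.array(c["t"])
def ray(c,p):
    K,d,R,t=cam(c);u=cv2.undistortPoints(np.array([[p]],float),K,d)[0,0]
    v=R.T@np.array([u[0],u[1],1]);return -R.T@t,v/np.linalg.norm(v)
def plane(c,p,z):
    o,v=ray(c,p);return o+v*(z-o[2])/v[2]
def tri(obs):
    A=np.zeros((3,3));b=np.zeros(3);L=[ray(c,p) for c,p in obs]
    for o,v in L:
        M=np.eye(3)-np.outer(v,v);A+=M;b+=M@o
    X=np.linalg.solve(A,b);return X,[np.linalg.norm((np.eye(3)-np.outer(v,v))@(X-o)) for o,v in L]
def proj(c,X):
    K,d,R,t=cam(c);return cv2.projectPoints(np.array([X],float),cv2.Rodrigues(R)[0],t,K,d)[0][0,0]
def red(img):
    h=cv2.cvtColor(img,cv2.COLOR_BGR2HSV);return (((h[...,0]<6)|(h[...,0]>174))&(h[...,1]>170)&(h[...,2]>70)).astype(np.uint8)
def blobs(m,amin=30):
    n,l,s,c=cv2.connectedComponentsWithStats(m);return [(s[i].tolist(),c[i].round(1).tolist()) for i in range(1,n) if s[i][4]>amin]
E
python3 - <<'E'
from h import *
import json,pickle
S={n:r.capture(n) for n in ["scene","side"]};pickle.dump(S,open("S.pkl","wb"))
for n in S: print(n,blobs(red(S[n]["img"])))
w=r.capture("wrist");s=r.sense();C=-np.array(w["R"]).T@w["t"];T=s["ee_rot"]
print("wristcam in tool",T.T@(C-s["tcp_pos"]), (T.T@np.array(w["R"]).T).round(3))
a=cv2.resize(S["scene"]["img"][160:270,150:440],None,fx=2.7,fy=2.7,interpolation=cv2.INTER_CUBIC)
b=cv2.resize(S["side"]["img"][140:330,220:380],None,fx=3.1,fy=3.1,interpolation=cv2.INTER_CUBIC)
cv2.imwrite("pics/a1.png",a);cv2.imwrite("pics/b1.png",b)
E
```

```text
scene [([462, 0, 28, 7, 142], [477.5, 2.4]), ([368, 59, 26, 13, 267], [381.0, 64.8]), ([346, 218, 23, 20, 379], [357.3, 227.6]), ([393, 221, 23, 21, 377], [403.9, 230.6])]
side [([182, 9, 29, 14, 328], [196.3, 15.5]), ([154, 95, 14, 10, 71], [160.0, 99.3]), ([274, 151, 5, 12, 44], [276.0, 156.1]), ([277, 171, 5, 12, 44], [279.2, 176.3])]
wristcam in tool [ 0.07725236 -0.00106119 -0.16208979] [[-0.001 -0.961 -0.278]
 [ 1.    -0.001  0.   ]
 [-0.001 -0.278  0.961]]
```

```bash
sleep 1
```

```text
(no output)
```

View pics/a1.png

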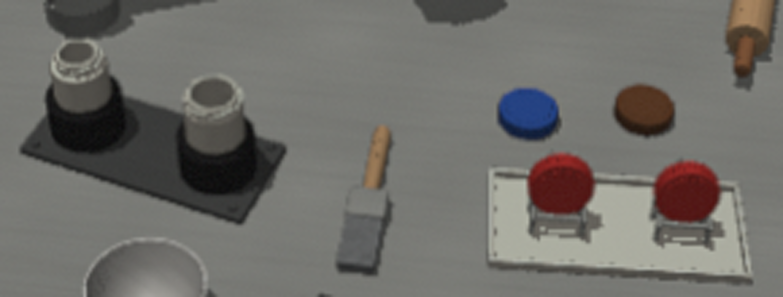

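View pics/b1.png

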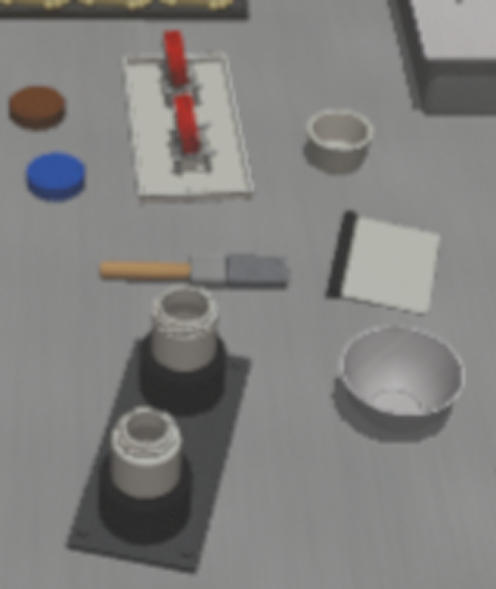

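Run:
```python
from h import *
import pickle
S=pickle.load(open("S.pkl","rb"));a,b=S["scene"],S["side"]
print("lidL",tri([(a,(357.3,227.6)),(b,(279.2,176.3))]))
print("lidR",tri([(a,(403.9,230.6)),(b,(276,156.1))]))
sc=lambda x,y:(150+x/2.7-.3,160+y/2.7-.3); sd=lambda x,y:(220+x/3.1-.3,140+y/3.1-.3)
print("rack",[plane(a,sc(*p),.014).round(3) for p in [(490,170),(741,183),(750,278),(489,263)]])
print("rack side",[plane(b,sd(*p),.014).round(3) for p in [(124,57),(226,54),(252,192),(140,196)]])
print("tub+",tri([(a,sc(213,92)),(b,sd(185,303))]))
print("tub-",tri([(a,sc(78,55)),(b,sd(149,427))]))
print("stand scene",[plane(a,sc(*p),.01).round(3) for p in [(85,82),(285,148),(242,218),(22,149)]])
print("stand side",[plane(b,sd(*p),.01).round(3) for p in [(137,340),(250,357),(196,570),(68,547)]])
print("others", plane(a,(205,265),.06),plane(a,(357,283),.045),plane(a,(180,158),.035), plane(a,(288,233),.01))
```

```text
lidL (array([0.55970589, 0.19402928, 0.06697461]), [np.float64(0.0053257814658458635), np.float64(0.0053257814658455365)])
lidR (array([0.551724  , 0.32265783, 0.06483405]), [np.float64(0.004207860436185813), np.float64(0.004207860436185953)])
rack [array([0.507, 0.12 , 0.014]), array([0.487, 0.391, 0.014]), array([0.62 , 0.393, 0.014]), array([0.637, 0.127, 0.014])]
rack side [array([0.49 , 0.388, 0.014]), array([0.617, 0.396, 0.014]), array([0.632, 0.125, 0.014]), array([0.506, 0.118, 0.014])]
tub+ (array([ 0.54214748, -0.17012844,  0.12177968]), [np.float64(8.552515020166108e-05), np.float64(8.552515020180473e-05)])
tub- (array([ 0.50489121, -0.3239049 ,  0.11884504]), [np.float64(0.00049019542852083), np.float64(0.0004901954285207202)])
stand scene [array([ 0.433, -0.349,  0.01 ]), array([ 0.503, -0.104,  0.01 ]), array([ 0.61 , -0.132,  0.01 ]), array([ 0.547, -0.389,  0.01 ])]
stand side [array([ 0.499, -0.107,  0.01 ]), array([ 0.613, -0.131,  0.01 ]), array([ 0.547, -0.395,  0.01 ]), array([ 0.434, -0.369,  0.01 ])]
others [ 0.74899084 -0.19365212  0.06      ] [0.73888357 0.198776   0.045     ] [ 0.3120898  -0.38264051  0.035     ] [5.61985254e-01 2.25163671e-04 1.00000000e-02]
```

The two red discs standing in the rack cradles, at scene (357,228) and (404,231), are lid_a and lid_b. The blue disc at (346,201) and the brown one at (389,200) lie flat on the bench and are look-alikes. In the enlarged crop, the mouth at the stand's +y end looks wider than the one at the -y end. I'll move the wrist camera over the stand.

```bash
python3 -m crank '[[-1,[0,0,-0.4],[0,0,0]],[-1,[-0.4,0.18,-0.2],[0,0,0]],[-1,[-0.4,0.18,-0.2],[0,0,0]],[-1,[-0.4,0.18,0],[0,0,0]],[-1,[-0.4,0.18,0],[0,0,0]],[-1,[-0.4,0.18,0],[0,0,0]],[-1,[-0.4,0.18,0],[0,0,0]],[-1,[-0.4,0.18,0],[0,0,0]]]'
python3 -m crank '[[-1,[-0.4,0.18,0],[0,0,0]],[-1,[-0.4,0.18,0],[0,0,0]],[-1,[-0.4,0.18,0],[0,0,0]],[-1,[-0.4,0.18,0],[0,0,0]],[-1,[-0.4,0.18,0],[0,0,0]],[-1,[-0.4,0.18,0],[0,0,0]],[-1,[0,0,0],[0,0,0]],[-1,[0,0,0],[0,0,0]]]'
python3 - <<'E'
from h import *
import pickle
w=r.capture("wrist");s=r.sense();pickle.dump((w,s),open("w1.pkl","wb"));cv2.imwrite("pics/w1.png",w["img"]);print(s["tcp_pos"],s["joints"],s["ee_rot"])
E
```

```text
time_s: 1.1
tcp_pos: [0.39, -0.4184, 0.3027]
ee_rot: [[-0.972, -0.234, 0.0], [-0.234, 0.972, -0.0], [-0.0, -0.0, -1.0]]
wrist_force: [0.9, 0.2, 0.6]
gripper_width: 0.995
time_s: 1.9
tcp_pos: [0.5974, -0.2579, 0.3017]
ee_rot: [[-0.972, -0.235, -0.001], [-0.235, 0.972, 0.0], [0.001, 0.001, -1.0]]
wrist_force: [-0.7, 0.6, -0.5]
gripper_width: 1.0
[ 0.59670879 -0.25865964  0.3022275 ] [-9.20779605e+00  2.24204699e+01  1.22979771e+01  8.35905495e-03
 -7.99302766e+01 -6.72612338e+01] [[-9.72237188e-01 -2.33995688e-01 -9.32116412e-04]
 [-2.33995794e-01  9.72237609e-01  5.57931597e-06]
 [ 9.04933095e-04  2.23535739e-04 -9.99999566e-01]]
```

View pics/w1.png

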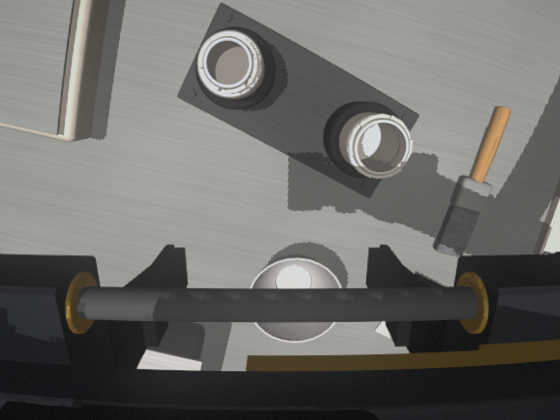

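The wrist image shows the -y tub mouth near (231,64) and the +y tub mouth near (381,145). I'll enlarge it to fit the rims.

Run:
```python
from h import *
import pickle
w,s=pickle.load(open("w1.pkl","rb"))
i=w["img"]
a=cv2.resize(i[20:110,185:280],None,fx=4,fy=4,interpolation=cv2.INTER_CUBIC)
b=cv2.resize(i[100:190,330:425],None,fx=4,fy=4,interpolation=cv2.INTER_CUBIC)
cv2.imwrite("pics/ab.png",np.hstack([a,b]))
for X in [(0.542,-.170,.12),(.505,-.324,.12)]: print(proj(w,X))
```

```text
[382.65335069 150.5727244 ]
[229.42132877  69.17142852]
```

View pics/ab.png

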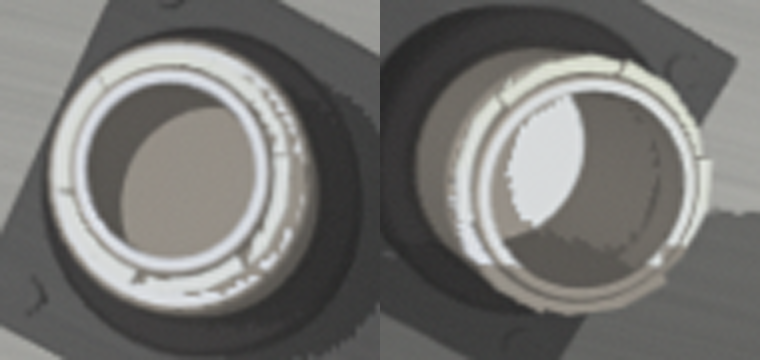

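Run:
```python
from h import *
import pickle
w,s=pickle.load(open("w1.pkl","rb"));S=pickle.load(open("S.pkl","rb"));a,b=S["scene"],S["side"]
sc=lambda x,y:(150+x/2.7-.3,160+y/2.7-.3); sd=lambda x,y:(220+x/3.1-.3,140+y/3.1-.3)
P=plane(w,(380.4,147),.12);M=plane(w,(227.7,62.5),.12);print("wide+y",P,"narrow-y",M,np.linalg.norm(P-M))
print("3view",tri([(w,(380.4,147)),(a,sc(213,92)),(b,sd(185,303))]),tri([(w,(227.7,62.5)),(a,sc(78,55)),(b,sd(149,427))]))
d=[np.linalg.norm(plane(w,(332.5+92/4,147),.12)-plane(w,(332.5+92/4+55.2,147),.12)),np.linalg.norm(plane(w,(203.5,62.5),.12)-plane(w,(252,62.5),.12))];print(d)
```

```text
wide+y [ 0.53933068 -0.17308571  0.12      ] narrow-y [ 0.49976895 -0.32668714  0.12      ] 0.1586144051128799
3view (array([ 0.54080256, -0.17136933,  0.12104728]), [np.float64(0.002453128153461974), np.float64(0.0010577358939993992), np.float64(0.0019104715901190642)]) (array([ 0.50269677, -0.32524958,  0.11872465]), [np.float64(0.0033945717105853465), np.float64(0.001514404687533704), np.float64(0.002604574528905774)])
[np.float64(0.05245507921854544), np.float64(0.04298056673778101)]
```

The +y tub (mouth_left) is the wide one, with an outer rim measured at about 52 mm. The -y tub (mouth_right) is narrow, about 43 mm. I'll take a second view from further along +y, then go on to the rack.

```bash
python3 -m crank '[[-1,[-0.117,0.485,0],[0,0,0]],[-1,[-0.117,0.485,0],[0,0,0]],[-1,[-0.117,0.485,0],[0,0,0]],[-1,[-0.117,0.485,0],[0,0,0]],[-1,[0,0,0],[0,0,0.105]],[-1,[0,0,0],[0,0,0.105]],[-1,[0,0,0],[0,0,0]]]'
python3 - <<'E'
from h import *
import pickle
w,s=pickle.load(open("w1.pkl","rb"))
w2=r.capture("wrist");s=r.sense();pickle.dump((w2,s),open("w2.pkl","wb"));cv2.imwrite("pics/w2.png",w2["img"]);print(s["tcp_pos"],s["joints"],s["ee_rot"])
i=w2["img"];i=cv2.resize(i[0:240,0:300],None,fx=2.5,fy=2.5,interpolation=cv2.INTER_CUBIC)
cv2.imwrite("pics/w2c.png",i)
E
```

```text
time_s: 2.65
tcp_pos: [0.5964, -0.0599, 0.3033]
ee_rot: [[-0.998, -0.07, 0.001], [-0.07, 0.998, 0.0], [-0.001, -0.0, -1.0]]
wrist_force: [0.3, -0.0, 0.3]
gripper_width: 0.997
[ 0.59652259 -0.06014159  0.3031215 ] [ 9.70451681e+00  1.70662940e+01  4.59888909e+00  6.71259447e-03
 -7.74942160e+01 -9.56246275e+01] [[-9.97463784e-01 -7.11725906e-02  6.79537852e-04]
 [-7.11726069e-02  9.97464014e-01  1.72961418e-07]
 [-6.77826863e-04 -4.81919576e-05 -9.99999769e-01]]
```

View pics/w2c.png

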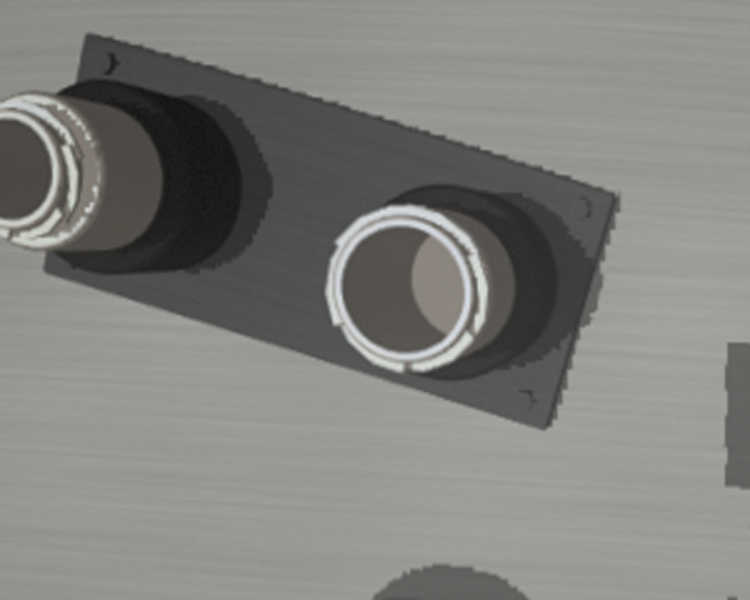

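```bash
python3 - <<'E'
from h import *
import pickle
w,s=pickle.load(open("w1.pkl","rb"));w2,s=pickle.load(open("w2.pkl","rb"))
print(tri([(w,(380.4,147)),(w2,(162.2,115.8))]),plane(w2,(162.2,115.8),.12))
E
python3 -m crank '[[-1,[0,0.5,0],[0,0,0]],[-1,[0,0.5,0],[0,0,0]],[-1,[0,0.5,0],[0,0,0]],[-1,[0,0.5,0],[0,0,0]],[-1,[0.2,0.5,0],[0,0,0]],[-1,[0.3,0.5,0.2],[0,-0.17,0]],[-1,[0.4,0,0.4],[0,-0.17,0]],[-1,[0.2,0,0.4],[0,-0.17,0]]]'
python3 -m crank '[[-1,[0,0,0.3],[0,0,0]],[-1,[0,0,0],[0,0,0]],[-1,[0,0,0],[0,0,0]]]'
python3 - <<'E'
from h import *
import pickle
w2=r.capture("wrist");s=r.sense();pickle.dump((w2,s),open("w3.pkl","wb"));cv2.imwrite("pics/w3.png",w2["img"]);print(s["tcp_pos"],s["joints"],s["ee_rot"])
E
```

```text
(array([ 0.5395648 , -0.17178341,  0.1156975 ]), [np.float64(2.767904612119077e-05), np.float64(2.7679046120873732e-05)]) [ 0.53934567 -0.17048941  0.12      ]
time_s: 3.5
tcp_pos: [0.5063, 0.2194, 0.2236]
ee_rot: [[-0.936, -0.06, 0.348], [-0.06, 0.998, 0.013], [-0.348, -0.009, -0.937]]
wrist_force: [2.9, -1.3, 0.8]
gripper_width: 1.005
time_s: 3.8
tcp_pos: [0.5197, 0.2191, 0.1965]
ee_rot: [[-0.937, -0.056, 0.345], [-0.056, 0.998, 0.008], [-0.345, -0.012, -0.938]]
wrist_force: [0.4, 0.2, -0.5]
gripper_width: 1.002
[0.52043598 0.21985701 0.19758096] [  45.74099062    8.85254119  -33.28826292   24.55463445  -35.49456261
 -151.02473955] [[-0.93627569 -0.05559846  0.34683806]
 [-0.05551     0.99840605  0.01019837]
 [-0.34685223 -0.0097045  -0.93786958]]
```

View pics/w3.png

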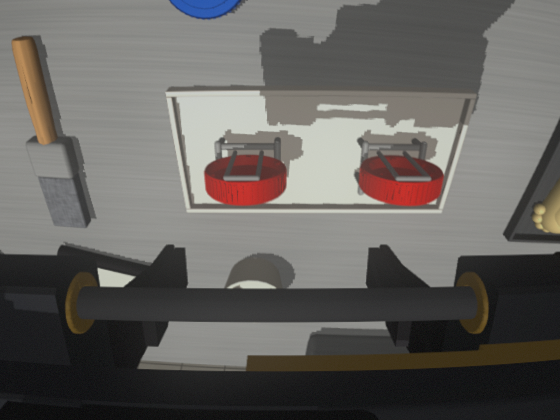

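Run:
```python
from h import *
import pickle
w,s=pickle.load(open("w3.pkl","rb"));i=w["img"]
a=cv2.resize(i[130:215,195:300],None,fx=3.7,fy=3.7,interpolation=cv2.INTER_CUBIC)
b=cv2.resize(i[130:215,350:455],None,fx=3.7,fy=3.7,interpolation=cv2.INTER_CUBIC)
c=np.hstack([a,b]);c=cv2.convertScaleAbs(c,alpha=1.6,beta=10)
cv2.imwrite("pics/w3c.png",c);print(blobs(red(i),50))
for X in [(.556,.194,.065),(.5475,.323,.065)]: print(proj(w,X))
```

```text
[([207, 178, 68, 27, 1390], [241.0, 191.3]), ([370, 178, 72, 28, 1451], [405.2, 191.4])]
[247.0074001  181.47000183]
[403.56067589 181.33509534]
```

View pics/w3c.png

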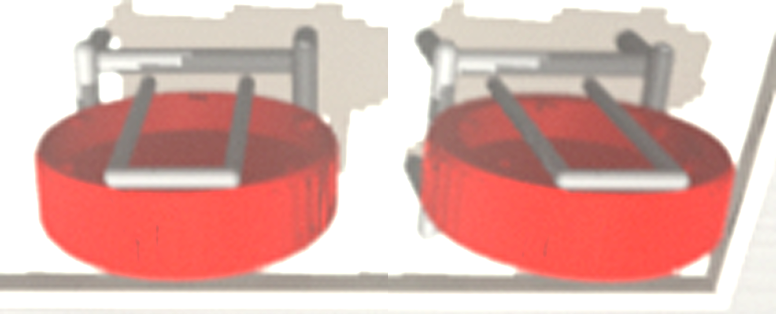

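Run:
```python
from h import *
import pickle
w,s=pickle.load(open("w3.pkl","rb"));S=pickle.load(open("S.pkl","rb"));a,b=S["scene"],S["side"]
def loose(img):
    h=cv2.cvtColor(img,cv2.COLOR_BGR2HSV);return (((h[...,0]<8)|(h[...,0]>172))&(h[...,1]>120)&(h[...,2]>30)).astype(np.uint8)
for n,c in [("a",a),("b",b),("w",w)]: print(n,[q for q in blobs(loose(c["img"]),30) if not(n!="w" and q[0][1]<120)])
```

```text
a [([346, 217, 24, 22, 424], [357.2, 227.7]), ([392, 220, 25, 22, 422], [403.9, 230.6])]
b [([273, 150, 7, 17, 86], [276.3, 157.7]), ([276, 171, 8, 18, 88], [279.6, 178.9])]
w [([234, 155, 24, 11, 227], [245.9, 160.3]), ([214, 157, 16, 13, 109], [222.1, 163.2]), ([262, 157, 18, 12, 128], [269.2, 162.5]), ([386, 156, 34, 19, 347], [402.3, 165.2]), ([370, 158, 16, 12, 114], [376.9, 164.1]), ([415, 159, 13, 13, 60], [422.6, 164.2]), ([359, 168, 85, 38, 1905], [400.2, 189.5]), ([205, 172, 81, 34, 1842], [244.9, 189.7])]
```

Run:
```python
from h import *
import pickle
w,s=pickle.load(open("w3.pkl","rb"));S=pickle.load(open("S.pkl","rb"));a,b=S["scene"],S["side"]
for p in [((357.5,227.5),(279.5,179.5),(245.2,180.2)),((404,230.5),(276,158),(401.1,180.3))]:
    for sel in [(0,1,2),(0,1),(0,2),(1,2)]:
        X,e=tri([((a,b,w)[k],p[k]) for k in sel]);print(sel,X.round(4),np.round(e,4))
```

```text
(0, 1, 2) [0.5581 0.1922 0.0594] [0.0003 0.0004 0.0003]
(0, 1) [0.5579 0.1925 0.0591] [0.0003 0.0003]
(0, 2) [0.5584 0.1922 0.0594] [0.0001 0.0001]
(1, 2) [0.5579 0.1921 0.0598] [0.0002 0.0002]
(0, 1, 2) [0.55   0.3225 0.0595] [0.0014 0.001  0.0004]
(0, 1) [0.5501 0.3221 0.0597] [0.0012 0.0012]
(0, 2) [0.5503 0.3224 0.0588] [0.0008 0.0008]
(1, 2) [0.5494 0.3226 0.0605] [0. 0.]
```

Triangulated from three views, agreeing to within about 1 mm, the grip centres are L lid (0.558, 0.192, 0.059) and R lid (0.550, 0.3225, 0.0595). My plan is to grasp with the tool tilted 50° so it points down and back toward the robot. Levelling the lid then leaves the tool steep over the tub.

```bash
python3 -m crank '[[-1,[0,0,0],[0,0.19,0]],[-1,[0,0,0],[0,0.19,0]],[-1,[0,0,0],[0,0.19,0]],[-1,[0,0,0],[0,0.19,0]],[-1,[0,0,0],[0,0.19,0]],[-1,[0,0,0],[0,0.19,0]],[-1,[0,0,0],[0,0.19,0]],[-1,[0,0,0],[0,0.19,0]]]'
python3 -m crank '[[-1,[0,0,0],[0,0.1,0]],[-1,[0,0,0],[0,0,0]]]'
cat > go.py <<'E'
from h import *
import sys
# target TCP given -> shift in tool axes (units of 100mm) and rotation vector (units of 45deg)
def need(P,Rt=None):
    s=r.sense();T=np.array(s["ee_rot"]);print("tcp",s["tcp_pos"].round(4),"shift/100mm",(T.T@(np.array(P)-s["tcp_pos"])*10).round(3))
    if Rt is not None: print("rot/45",(cv2.Rodrigues(T.T@Rt)[0].ravel()/np.pi*4).round(3))
    print("j",s["joints"].round(1),"F",s["wrist_force"].round(1),"M",s["moment"].round(2),"w",round(s["gripper_width"],3),"t",s["time_s"])
def Rtool(yaw,a):
    # tool x=-u (heading u at yaw deg) when a=0, tilted a deg so fingers point to -u
    y=np.radians(yaw);u=np.array([np.cos(y),np.sin(y),0]);v=np.array([-np.sin(y),np.cos(y),0]);a=np.radians(a)
    z=-np.sin(a)*u-np.cos(a)*np.array([0,0,1]);return np.c_[np.cross(v,z),v,z]
E
python3 - <<'E'
from go import *
R=Rtool(3.7,50);C=np.array([.5581,.1922,.0594]);print(R)
need(C+.0187*R[:,2],R);need(C-.11*R[:,2],R)
E
```

```text
time_s: 4.65
tcp_pos: [0.5219, 0.218, 0.1969]
ee_rot: [[-0.676, -0.053, -0.735], [-0.028, 0.999, -0.047], [0.736, -0.011, -0.677]]
wrist_force: [-0.0, -0.2, 0.6]
gripper_width: 1.0
time_s: 4.85
tcp_pos: [0.5213, 0.2173, 0.1921]
ee_rot: [[-0.614, -0.051, -0.787], [-0.02, 0.999, -0.049], [0.789, -0.014, -0.615]]
wrist_force: [0.4, -0.4, -0.3]
gripper_width: 1.001
[[-0.64144779 -0.06453231 -0.76444771]
 [-0.04148057  0.99791562 -0.04943462]
 [ 0.76604444  0.         -0.64278761]]
tcp [0.5213 0.2173 0.1921] shift/100mm [-1.275 -0.251  0.725]
rot/45 [ 0.002 -0.046 -0.025]
j [  27.7   44.8   27.6  -21.9 -120.5 -118. ] F [ 0.4 -0.4 -0.3] M [ 0.12 -1.71 -0.05] w 1.001 t 4.85
tcp [0.5213 0.2173 0.1921] shift/100mm [-1.228 -0.249 -0.562]
rot/45 [ 0.002 -0.046 -0.025]
j [  27.7   44.8   27.6  -21.9 -120.5 -118. ] F [ 0.4 -0.4 -0.3] M [ 0.12 -1.71 -0.05] w 1.001 t 4.85
```

```bash
python3 -m crank '[[-1,[0,0,-0.46],[0,-0.046,-0.025]],[-1,[-0.3,-0.125,-0.1],[0,0,0]],[-1,[-0.46,-0.125,0],[0,0,0]],[-1,[-0.46,0,0],[0,0,0]],[-1,[0,0,0],[0,0,0]],[-1,[0,0,0],[0,0,0]]]'
python3 - <<'E'
from go import *
R=Rtool(3.7,50);C=np.array([.5581,.1922,.0594])
need(C+.0187*R[:,2],R)
w=r.capture("wrist");cv2.imwrite("pics/w4.png",w["img"])
c=r.capture("scene");cv2.imwrite("pics/s4.png",cv2.resize(c["img"][130:290,280:480],None,fx=3.5,fy=3.5))
E
```

```text
time_s: 5.45
tcp_pos: [0.643, 0.2003, 0.1344]
ee_rot: [[-0.642, -0.066, -0.764], [-0.041, 0.998, -0.051], [0.766, -0.001, -0.643]]
wrist_force: [0.9, -0.0, 0.9]
gripper_width: 1.002
tcp [0.643  0.2003 0.1344] shift/100mm [-0.026 -0.023  1.322]
rot/45 [-0.003  0.    -0.   ]
j [  23.5   58.8   49.2  -18.8 -127.1 -114.6] F [ 0.9 -0.   0.9] M [ 0.03 -1.46 -0.02] w 1.002 t 5.45
```

View pics/w4.png

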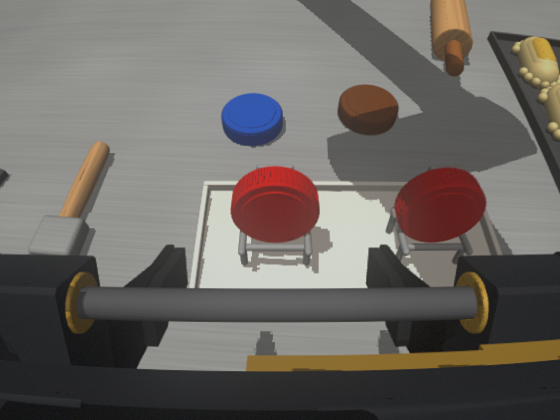

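View pics/s4.png

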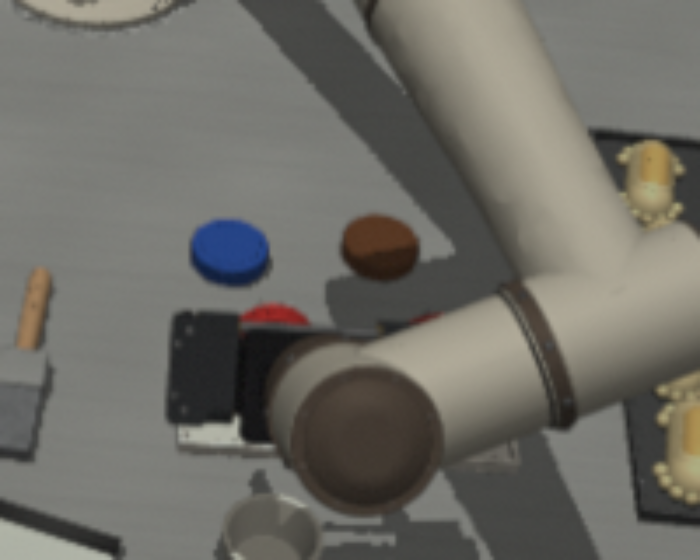

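```bash
python3 - <<'E'
from go import *
w=r.capture("wrist");print(proj(w,(.5581,.1922,.0594)),proj(w,(.550,.3225,.0595)),[q for q in blobs(red(w["img"]),100)])
E
python3 -m crank '[[-1,[-0.01,-0.02,0.3],[0,0,0]],[-1,[-0.015,0,0.4],[0,0,0]],[-1,[0,0,0.3],[0,0,0]],[-1,[0,0,0],[0,0,0]]]'
python3 - <<'E'
from go import *
R=Rtool(3.7,50);C=np.array([.5581,.1922,.0594])
need(C+.0187*R[:,2],R)
w=r.capture("wrist");cv2.imwrite("pics/w5.png",w["img"])
E
```

```text
[274.15437301 209.47920425] [437.16396402 210.04946781] [([233, 170, 77, 34, 1360], [271.5, 183.7]), ([415, 172, 64, 70, 2135], [446.1, 200.1]), ([248, 194, 53, 11, 112], [273.4, 197.6])]
time_s: 6.0
tcp_pos: [0.5644, 0.1938, 0.0723]
ee_rot: [[-0.641, -0.067, -0.765], [-0.043, 0.998, -0.052], [0.766, -0.0, -0.642]]
wrist_force: [-0.3, 0.7, 0.9]
gripper_width: 1.002
tcp [0.5644 0.1938 0.0723] shift/100mm [-0.057 -0.011  0.319]
rot/45 [-0.003 -0.001  0.002]
j [  25.3   53.4   27.4  -17.5 -111.  -110.6] F [-0.3  0.7  0.9] M [ 0.17 -1.55 -0.05] w 1.002 t 6.0
```

View pics/w5.png

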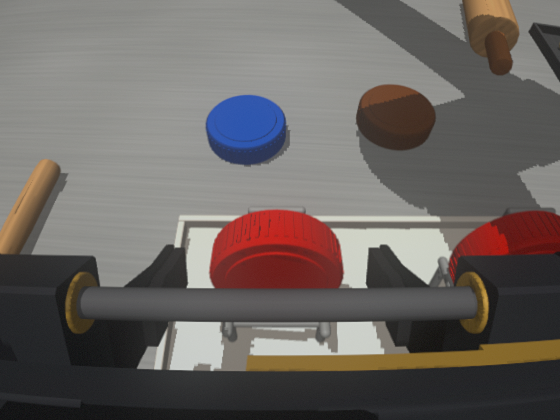

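```bash
python3 -m crank '[[-1,[-0.015,-0.01,0.16],[0,0,0]],[-1,[-0.015,0,0.16],[0,0,0]],[-1,[0,0,0],[0,0,0]],[1,[0,0,0],[0,0,0]],[1,[0,0,0],[0,0,0]],[1,[0,0,0],[0,0,0]],[1,[0,0,0],[0,0,0]],[1,[0,0,0],[0,0,0]]]'
python3 -m crank '[[1,[0,0,0],[0,0,0]],[1,[0,0,0],[0,0,0]]]'
python3 - <<'E'
from go import *
R=Rtool(3.7,50);C=np.array([.5581,.1922,.0594])
need(C+.0187*R[:,2],R)
w=r.capture("wrist");cv2.imwrite("pics/w6.png",w["img"])
E
```

```text
time_s: 6.85
tcp_pos: [0.5458, 0.1923, 0.0473]
ee_rot: [[-0.643, -0.066, -0.763], [-0.044, 0.998, -0.049], [0.765, 0.002, -0.645]]
wrist_force: [0.5, 5.5, 3.9]
gripper_width: 0.776
time_s: 7.05
tcp_pos: [0.5458, 0.1923, 0.0474]
ee_rot: [[-0.643, -0.066, -0.763], [-0.044, 0.998, -0.05], [0.764, 0.002, -0.645]]
wrist_force: [-1.0, 4.8, 3.6]
gripper_width: 0.776
tcp [0.5458 0.1923 0.0474] shift/100mm [ 0.013 -0.009  0.015]
rot/45 [-0.     0.003  0.003]
j [  25.8   53.2   22.9  -17.4 -106.6 -109.7] F [-1.   4.8  3.6] M [ 1.14 -0.87 -1.22] w 0.776 t 7.05
```

View pics/w6.png

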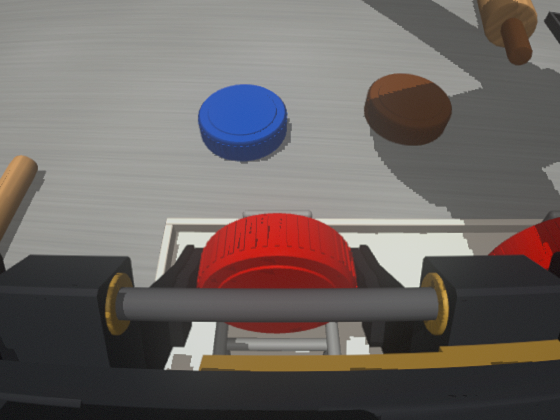

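The lid is gripped: the opening reads 0.776, which is about 67.5 mm. I'll lift it straight up.

```bash
python3 -m crank '[[1,[0.16,0,-0.13],[0,0,0]],[1,[0.23,0,-0.19],[0,0,0]],[1,[0.3,0,-0.26],[0,0,0]],[1,[0.3,0,-0.26],[0,0,0]],[1,[0.3,0,-0.26],[0,0,0]],[1,[0,0,0],[0,0,0]]]'
python3 - <<'E'
from go import *
C=np.array([.5405,-.1715,.25])
R=Rtool(20,-30)
need(C+.0187*R[:,2],R)
w=r.capture("wrist");cv2.imwrite("pics/w7.png",w["img"])
E
```

```text
time_s: 7.7
tcp_pos: [0.5488, 0.1902, 0.2238]
ee_rot: [[-0.652, -0.067, -0.755], [-0.044, 0.998, -0.05], [0.757, 0.001, -0.654]]
wrist_force: [0.7, 0.4, -0.4]
gripper_width: 0.782
tcp [0.5488 0.1902 0.2238] shift/100mm [ 0.23  -3.578  0.11 ]
rot/45 [ 0.066 -1.747 -0.384]
j [  25.5   44.    31.5  -19.5 -123.1 -115.5] F [ 0.7  0.4 -0.4] M [ 0.08 -1.71 -0.  ] w 0.782 t 7.7
```

View pics/w7.png

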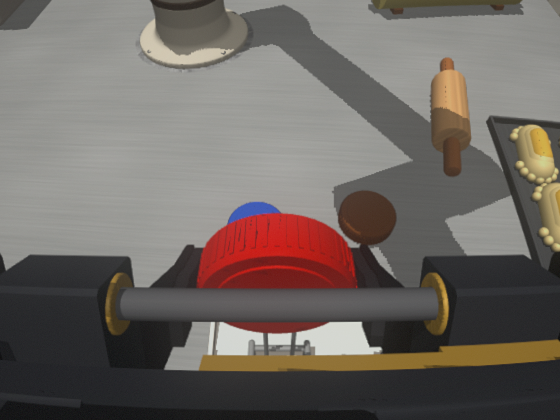

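```bash
python3 -m crank '[[1,[0.1,-0.4,-0.1],[0,-0.19,0]],[1,[0.1,-0.4,-0.1],[0,-0.19,0]],[1,[0,-0.4,0],[0,-0.19,0]],[1,[0,-0.4,0],[0,-0.19,0]],[1,[0,-0.4,0],[0,-0.19,0]],[1,[0,-0.4,0],[0,-0.19,0]],[1,[0,-0.4,0],[0,-0.19,0]],[1,[0,-0.4,0],[0,-0.19,0]]]'
python3 -m crank '[[1,[0,-0.3,0],[0,-0.19,0]],[1,[0,0,0],[0,0,0]]]'
python3 - <<'E'
from go import *
C=np.array([.5405,-.1715,.20])
R=Rtool(20,-30);
need(C+.0187*R[:,2],R)
E
```

```text
time_s: 8.55
tcp_pos: [0.5667, -0.1301, 0.2453]
ee_rot: [[-0.945, -0.066, 0.321], [-0.064, 0.998, 0.019], [-0.321, -0.003, -0.947]]
wrist_force: [1.4, -1.0, -1.2]
gripper_width: 0.773
time_s: 8.75
tcp_pos: [0.5644, -0.1613, 0.2424]
ee_rot: [[-0.891, -0.06, 0.45], [-0.053, 0.998, 0.027], [-0.451, 0.0, -0.893]]
wrist_force: [-0.3, -0.8, -0.9]
gripper_width: 0.78
tcp [ 0.5644 -0.1613  0.2424] shift/100mm [ 0.403 -0.061  0.453]
rot/45 [-0.175 -0.071 -0.324]
j [ -1.4   6.3 -21.5  -3.8 -35.5 -82.7] F [-0.3 -0.8 -0.9] M [-0.08  1.08  0.03] w 0.78 t 8.75
```

```bash
python3 -m crank '[[1,[0.1,-0.03,0.12],[-0.0875,-0.035,-0.162]],[1,[0.1,-0.03,0.12],[-0.0875,-0.035,-0.162]],[1,[0,0,0],[0,0,0]],[1,[0,0,0],[0,0,0]]]'
python3 - <<'E'
from go import *
import pickle
C=np.array([.5405,-.1715,.20])
R=Rtool(20,-30);
need(C+.0187*R[:,2],R)
P={n:r.capture(n) for n in ["scene","side"]};pickle.dump(P,open("P1.pkl","wb"))
a=cv2.resize(P["scene"]["img"][130:250,160:300],None,fx=4,fy=4,interpolation=cv2.INTER_CUBIC)
b=cv2.resize(P["side"]["img"][170:320,220:330],None,fx=3.2,fy=3.2,interpolation=cv2.INTER_CUBIC)
cv2.imwrite("pics/a8.png",a);cv2.imwrite("pics/b8.png",b)
for n in P: print(n,[q for q in blobs(red(P[n]["img"]),20)])
E
```

```text
time_s: 9.15
tcp_pos: [0.5644, -0.1643, 0.2224]
ee_rot: [[-0.849, -0.256, 0.462], [-0.224, 0.967, 0.125], [-0.478, 0.003, -0.878]]
wrist_force: [-0.9, -0.2, 0.3]
gripper_width: 0.776
tcp [ 0.5644 -0.1643  0.2224] shift/100mm [ 0.322 -0.001  0.265]
rot/45 [-0.053 -0.031 -0.101]
j [ -6.5   8.7 -17.6 -16.6 -38.1 -57.8] F [-0.9 -0.2  0.3] M [-0.25  0.99  0.01] w 0.776 t 9.15
scene [([462, 0, 28, 7, 148], [477.6, 2.5]), ([368, 59, 26, 13, 273], [381.0, 64.9]), ([214, 157, 26, 18, 355], [225.8, 165.4]), ([393, 221, 23, 21, 377], [403.9, 230.6])]
side [([182, 9, 29, 14, 321], [196.3, 15.4]), ([143, 95, 25, 12, 217], [155.2, 100.2]), ([274, 151, 5, 13, 49], [276.1, 156.3])]
```

View pics/a8.png

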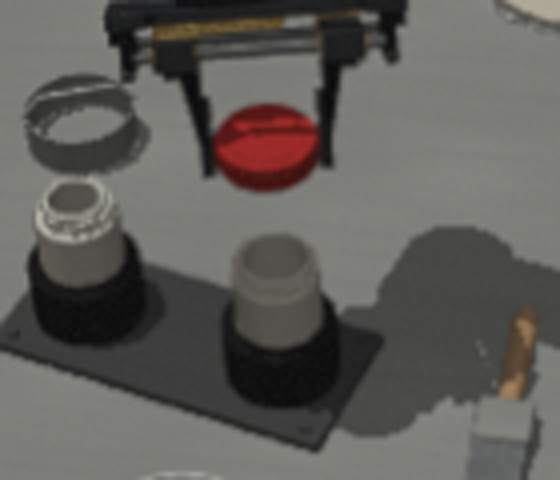

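View pics/b8.png

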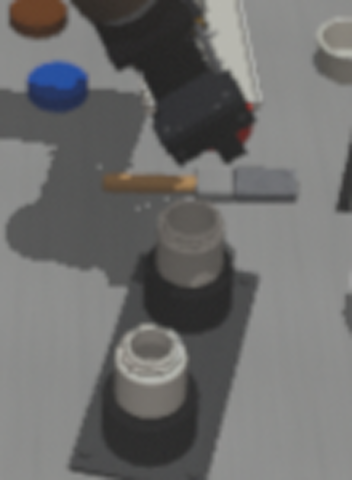

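```bash
cat >> go.py <<'E'
OFF=np.array([.0018,0,-.0172])
def lidneed(M,h,yaw,a,off=OFF):
    # h: wanted height of lid origin above home; M mouth
    R=Rtool(yaw,a);P=np.array([M[0],M[1],M[2]-.0095+.010+h])-R@off
    need(P,R)
    s=r.sense();G=s["tcp_pos"]+np.array(s["ee_rot"])@off;print("lid centre now",G.round(4),"above home",round(G[2]-M[2]-.0005,4))
W=(.5402,-.1713,.120);N=(.5018,-.3255,.119)
E
python3 - <<'E'
from go import *
import pickle
P=pickle.load(open("P1.pkl","rb"))
lidneed(W,.05,20,-30)
s=r.sense();G=s["tcp_pos"]+np.array(s["ee_rot"])@OFF
print(proj(P["scene"],G))
E
```

```text
tcp [ 0.5645 -0.1635  0.2228] shift/100mm [ 0.453 -0.005  0.508]
rot/45 [-0.052 -0.03  -0.099]
j [ -6.5   8.6 -17.6 -16.7 -38.1 -57.8] F [-0.3 -0.1 -0.3] M [-0.25  1.06  0.05] w 0.777 t 9.25
lid centre now [ 0.555  -0.166   0.2371] above home 0.1166
[226.72906406 165.14336644]
```

```bash
python3 -m crank '[[1,[0.15,0,0.17],[-0.025,-0.015,-0.05]],[1,[0.15,0,0.17],[-0.025,-0.015,-0.05]],[1,[0.15,0,0.17],[0,0,0]],[1,[0,0,0],[0,0,0]],[1,[0,0,0],[0,0,0]]]'
python3 - <<'E'
from go import *
lidneed(W,.015,20,-30)
c=r.capture("scene");cv2.imwrite("pics/s9.png",cv2.resize(c["img"][130:250,160:300],None,fx=4,fy=4,interpolation=cv2.INTER_CUBIC))
s=r.sense();G=s["tcp_pos"]+np.array(s["ee_rot"])@OFF
print(proj(c,G),[q for q in blobs(red(c["img"]),20) if q[1][1]>120])
E
```

```text
time_s: 9.75
tcp_pos: [0.5514, -0.1678, 0.1568]
ee_rot: [[-0.813, -0.343, 0.471], [-0.299, 0.939, 0.17], [-0.501, -0.003, -0.866]]
wrist_force: [-0.1, 0.1, -0.1]
gripper_width: 0.779
tcp [ 0.5514 -0.1678  0.1568] shift/100mm [0.191 0.007 0.298]
rot/45 [-0.002  0.001  0.003]
j [-10.4  12.8 -20.  -27.  -33.7 -39.9] F [-0.1  0.1 -0.1] M [-0.4   1.02 -0.  ] w 0.779 t 9.75
lid centre now [ 0.5419 -0.1713  0.1708] above home 0.0503
[227.14562902 180.43005305] [([215, 173, 25, 19, 347], [227.0, 181.3]), ([393, 221, 23, 21, 377], [403.9, 230.6])]
```

View pics/s9.png

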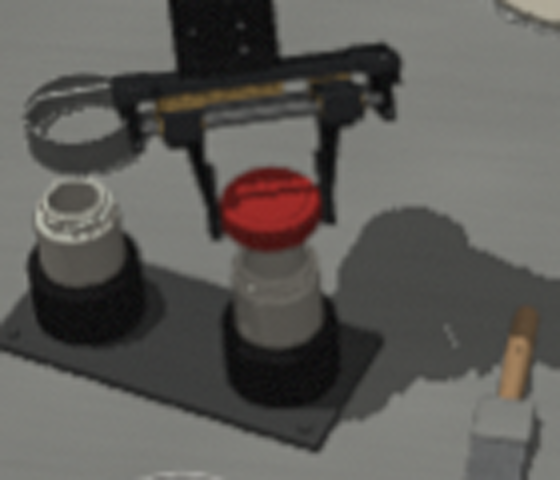

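```bash
python3 -m crank '[[1,[0.095,0.003,0.15],[0,0,0]],[1,[0.095,0.003,0.15],[0,0,0]],[1,[0,0,0],[0,0,0]],[1,[0.0125,0,0.0215],[0,0,0]],[1,[0.0125,0,0.0215],[0,0,0]],[1,[0,0,0],[0,0,0]]]'
python3 - <<'E'
from go import *
lidneed(W,.005,20,-30)
E
```

```text
time_s: 10.4
tcp_pos: [0.5499, -0.168, 0.1166]
ee_rot: [[-0.812, -0.343, 0.472], [-0.298, 0.939, 0.17], [-0.502, -0.003, -0.865]]
wrist_force: [-0.3, -0.7, -0.8]
gripper_width: 0.776
tcp [ 0.5499 -0.168   0.1166] shift/100mm [0.026 0.002 0.044]
rot/45 [-0.003  0.003  0.003]
j [-11.3  16.  -21.4 -31.3 -29.9 -34.4] F [-0.3 -0.7 -0.8] M [-0.34  1.05 -0.  ] w 0.776 t 10.4
lid centre now [ 0.5403 -0.1715  0.1306] above home 0.0101
```

Height is 10 mm above home with no contact yet. I'll go on in small steps.

```bash
python3 -m crank '[[1,[0.01,0,0.0175],[0,0,0]],[1,[0,0,0],[0,0,0]]]' | tr '\n' ' '; echo
python3 -m crank '[[1,[0.01,0,0.0175],[0,0,0]],[1,[0,0,0],[0,0,0]]]'| tr '\n' ' '; echo
python3 -m crank '[[1,[0.0075,0,0.013],[0,0,0]],[1,[0,0,0],[0,0,0]]]'| tr '\n' ' '
python3 - <<'E'
from go import *
lidneed(W,.0,20,-30)
E
```

```text
time_s: 10.6 tcp_pos: [0.5498, -0.1681, 0.1145] ee_rot: [[-0.812, -0.343, 0.472], [-0.298, 0.939, 0.17], [-0.502, -0.003, -0.865]] wrist_force: [-1.4, 0.5, 3.2] gripper_width: 0.777 
time_s: 10.8 tcp_pos: [0.549, -0.1678, 0.1117] ee_rot: [[-0.813, -0.343, 0.47], [-0.297, 0.939, 0.17], [-0.5, -0.001, -0.866]] wrist_force: [-0.7, 0.7, -0.8] gripper_width: 0.777 
time_s: 11.0 tcp_pos: [0.5489, -0.1679, 0.1107] ee_rot: [[-0.813, -0.343, 0.471], [-0.298, 0.939, 0.171], [-0.501, -0.002, -0.866]] wrist_force: [-5.4, 0.9, 6.7] gripper_width: 0.779 tcp [ 0.5489 -0.1679  0.1107] shift/100mm [ 0.014 -0.002  0.04 ]
rot/45 [-0.001  0.001  0.003]
j [-11.4  16.5 -21.6 -31.9 -29.5 -33.6] F [-5.4  0.9  6.7] M [0.04 1.42 0.35] w 0.779 t 11.0
lid centre now [ 0.5394 -0.1714  0.1247] above home 0.0042
```

Contact came at about 4 mm above home. That's well under 9 mm, so this lid looks like the wide one on its own tub. I'll release, retract, and regrip vertically to turn it.

```bash
python3 -m crank '[[-1,[0,0,0],[0,0,0]],[-1,[0,0,0],[0,0,0]],[-1,[0,0,0],[0,0,0]],[-1,[0,0,-0.2],[0,0,0]],[-1,[0,0,-0.4],[0,0,0]],[-1,[0,0,-0.4],[0,0,0]],[-1,[0,0,0],[0,0,0]]]'
python3 - <<'E'
from go import *
R=Rtool(40,0);need((.5394,-.1714,.20),R)
c=r.capture("scene");cv2.imwrite("pics/s10.png",cv2.resize(c["img"][150:250,170:290],None,fx=5,fy=5,interpolation=cv2.INTER_CUBIC))
w=r.capture("wrist");cv2.imwrite("pics/w10.png",w["img"])
E
```

```text
time_s: 11.7
tcp_pos: [0.5035, -0.1865, 0.2022]
ee_rot: [[-0.808, -0.342, 0.479], [-0.299, 0.94, 0.166], [-0.507, -0.009, -0.862]]
wrist_force: [0.4, -0.4, -0.5]
gripper_width: 0.999
tcp [ 0.5035 -0.1865  0.2022] shift/100mm [-0.324  0.019  0.217]
rot/45 [-0.129  0.668 -0.43 ]
j [-14.1   6.2 -21.1 -25.9 -39.4 -39. ] F [ 0.4 -0.4 -0.5] M [-0.41  0.96 -0.08] w 0.999 t 11.7
```

View pics/s10.png

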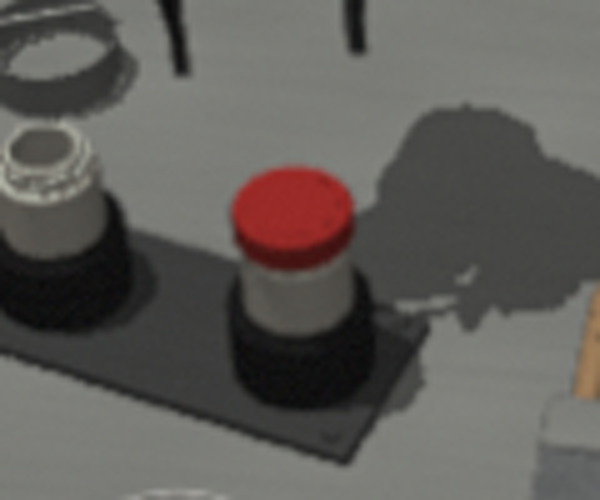

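View pics/w10.png

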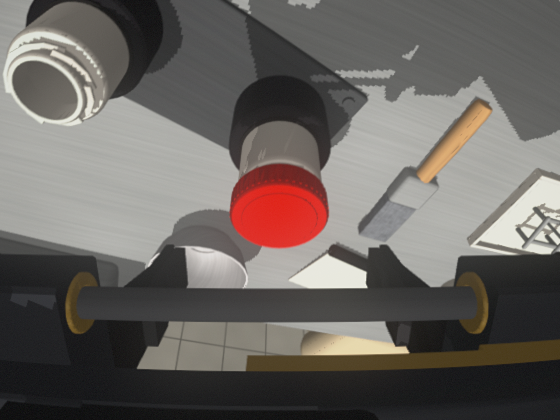

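```bash
python3 -m crank '[[-1,[-0.06,0,0],[-0.026,0.134,-0.086]],[-1,[-0.06,0,0],[-0.026,0.134,-0.086]],[-1,[-0.06,0,0],[-0.026,0.134,-0.086]],[-1,[-0.06,0,0],[-0.026,0.134,-0.086]],[-1,[-0.06,0,0],[-0.026,0.134,-0.086]],[-1,[0,0,0],[0,0,0]],[-1,[0,0,0],[0,0,0]]]'
python3 - <<'E'
from go import *
R=Rtool(40,0);need((.5394,-.1714,.1247-.0187),R)
E
```

```text
time_s: 12.5
tcp_pos: [0.527, -0.1705, 0.2034]
ee_rot: [[-0.766, -0.643, -0.014], [-0.643, 0.766, 0.006], [0.007, 0.013, -1.0]]
wrist_force: [-0.1, 0.2, -0.9]
gripper_width: 0.999
tcp [ 0.527  -0.1705  0.2034] shift/100mm [-0.097 -0.1    0.972]
rot/45 [ 0.017 -0.01   0.001]
j [ -1.3  16.5 -10.6  -0.3 -63.8 -48.5] F [-0.1  0.2 -0.9] M [ 0.01  0.05 -0.04] w 0.999 t 12.5
```

```bash
python3 -m crank '[[-1,[-0.1,-0.1,0.07],[0.017,-0.01,0]],[-1,[0,0,0.3],[0,0,0]],[-1,[0,0,0],[0,0,0]]]'
python3 - <<'E'
from go import *
R=Rtool(40,0);need((.5394,-.1714,.1247-.0187),R)
w=r.capture("wrist");cv2.imwrite("pics/w11.png",w["img"])
E
```

```text
time_s: 12.8
tcp_pos: [0.5384, -0.1727, 0.1646]
ee_rot: [[-0.767, -0.641, -0.004], [-0.641, 0.767, 0.001], [0.002, 0.003, -1.0]]
wrist_force: [-0.2, 0.8, -0.5]
gripper_width: 0.999
tcp [ 0.5384 -0.1727  0.1646] shift/100mm [-0.018  0.001  0.586]
rot/45 [ 0.004 -0.003 -0.003]
j [ -1.4  19.2 -12.7  -0.1 -58.3 -48.7] F [-0.2  0.8 -0.5] M [0.01 0.17 0.01] w 0.999 t 12.8
```

View pics/w11.png

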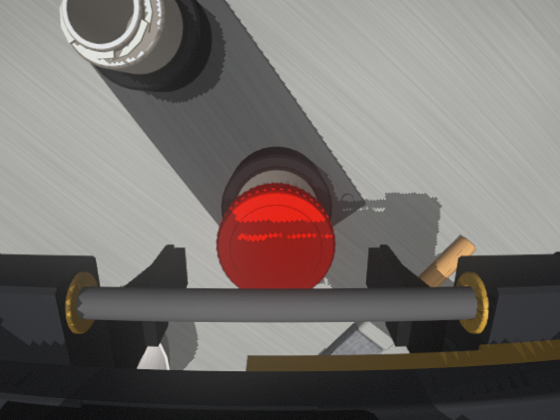

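```bash
python3 -m crank '[[-1,[-0.01,0,0.3],[0,0,0]],[-1,[-0.01,0,0.28],[0,0,0]],[-1,[0,0,0],[0,0,0]],[1,[0,0,0],[0,0,0]],[1,[0,0,0],[0,0,0]],[1,[0,0,0],[0,0,0]],[1,[0,0,0],[0,0,0]],[1,[0,0,0],[0,0,0]]]'
python3 - <<'E'
from go import *
R=Rtool(40,0);need((.5394,-.1714,.1247-.0187),R)
E
```

```text
time_s: 13.65
tcp_pos: [0.5427, -0.1704, 0.1124]
ee_rot: [[-0.766, -0.643, 0.004], [-0.643, 0.766, 0.0], [-0.004, -0.002, -1.0]]
wrist_force: [-3.1, 5.6, 5.1]
gripper_width: 0.776
tcp [ 0.5427 -0.1704  0.1124] shift/100mm [0.033 0.014 0.064]
rot/45 [-0.003  0.005 -0.   ]
j [ -1.1  22.4 -16.3  -0.  -51.  -48.9] F [-3.1  5.6  5.1] M [ 1.92  0.94 -0.08] w 0.776 t 13.65
```

```bash
python3 -m crank '[[1,[0,0.01,0],[0,0,0]],[1,[0,0,0],[0,0,0]]]'|tr '\n' ' '
python3 - <<'E'
from go import *
need((.5394,-.1714,.1247-.0187))
E
python3 -m crank '[[1,[0,0,0.007],[0,0,0.19]],[1,[0,0,0.007],[0,0,0.19]],[1,[0,0,0],[0,0,0]]]'|tr '\n' ' '
python3 - <<'E'
from go import *
need((.5394,-.1714,.1247-.0187))
E
```

```text
time_s: 13.85 tcp_pos: [0.5427, -0.1703, 0.1124] ee_rot: [[-0.766, -0.643, 0.006], [-0.643, 0.766, -0.001], [-0.004, -0.004, -1.0]] wrist_force: [-2.3, 4.4, 7.0] gripper_width: 0.774 tcp [ 0.5427 -0.1703  0.1124] shift/100mm [0.033 0.013 0.064]
j [ -1.1  22.4 -16.4   0.1 -50.9 -48.9] F [-2.3  4.4  7. ] M [ 1.52  0.76 -0.06] w 0.774 t 13.85
time_s: 14.15 tcp_pos: [0.5429, -0.1708, 0.111] ee_rot: [[-0.922, -0.387, 0.006], [-0.387, 0.922, -0.001], [-0.005, -0.004, -1.0]] wrist_force: [-1.4, 4.0, 6.6] gripper_width: 0.778 tcp [ 0.5429 -0.1708  0.111 ] shift/100mm [0.034 0.008 0.05 ]
j [ -1.1  22.5 -16.5   0.1 -50.7 -66.2] F [-1.4  4.   6.6] M [ 1.12  0.58 -0.09] w 0.778 t 14.15
```

```bash
python3 -m crank '[[1,[0,0,0.007],[0,0,0.19]],[1,[0,0,0.007],[0,0,0.19]],[1,[0,0,0.007],[0,0,0.19]],[1,[0,0,0],[0,0,0]]]'|tr '\n' ' '
python3 - <<'E'
from go import *
need((.5394,-.1714,.1247-.0187))
E
```

```text
time_s: 14.55 tcp_pos: [0.5435, -0.1715, 0.1093] ee_rot: [[-0.999, 0.05, 0.007], [0.05, 0.999, -0.003], [-0.007, -0.002, -1.0]] wrist_force: [-2.1, -0.9, 5.4] gripper_width: 0.775 tcp [ 0.5435 -0.1715  0.1093] shift/100mm [ 0.041 -0.001  0.033]
j [ -1.2  22.6 -16.6   0.2 -50.4 -91.8] F [-2.1 -0.9  5.4] M [ 0.15  0.39 -0.09] w 0.775 t 14.55
```

```bash
python3 -m crank '[[1,[0,0,0.007],[0,0,0.19]],[1,[0,0,0.007],[0,0,0.19]],[1,[0,0,0]  ,[0,0,0]]]'|tr '\n' ' '
python3 - <<'E'
from go import *
need((.5394,-.1714,.1247-.0187))
w=r.capture("wrist");cv2.imwrite("pics/w12.png",w["img"])
c=r.capture("scene");cv2.imwrite("pics/s12.png",cv2.resize(c["img"][150:250,170:290],None,fx=5,fy=5,interpolation=cv2.INTER_CUBIC))
E
```

```text
time_s: 14.85 tcp_pos: [0.545, -0.1726, 0.1092] ee_rot: [[-0.941, 0.338, 0.01], [0.338, 0.941, -0.005], [-0.012, -0.002, -1.0]] wrist_force: [-0.0, -3.3, 9.5] gripper_width: 0.781 tcp [ 0.545  -0.1726  0.1092] shift/100mm [ 0.057 -0.007  0.031]
j [  -1.2   22.7  -16.6    0.4  -50.1 -108.8] F [-0.  -3.3  9.5] M [-1.33  0.08 -0.19] w 0.781 t 14.85
```

View pics/s12.png

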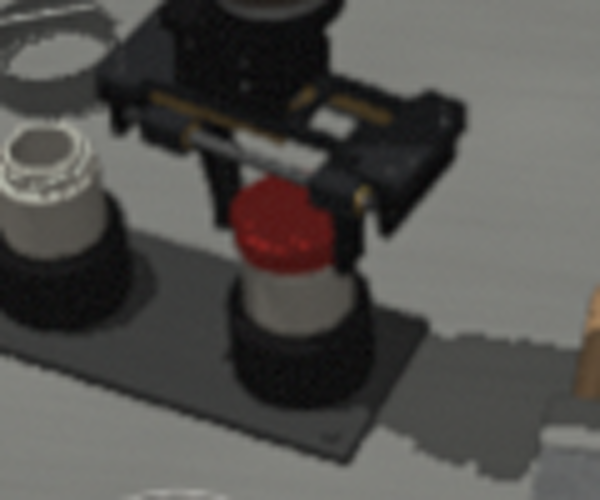

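```bash
python3 -m crank '[[1,[0.01,0,0.003],[0,0,0.19]],[1,[0.01,0,0.003],[0,0,0.19]],[1,[0,0,0],[0,0,0]]]'|tr '\n' ' '
python3 - <<'E'
from go import *
need((.5405,-.1714,.1247-.0187))
E
```

```text
time_s: 15.25 tcp_pos: [0.5432, -0.1729, 0.1086] ee_rot: [[-0.799, 0.601, 0.011], [0.601, 0.8, -0.007], [-0.012, 0.001, -1.0]] wrist_force: [0.3, -8.5, 7.3] gripper_width: 0.784 tcp [ 0.5432 -0.1729  0.1086] shift/100mm [ 0.031 -0.004  0.025]
j [  -1.2   22.6  -16.9    0.5  -49.9 -126.1] F [ 0.3 -8.5  7.3] M [-2.58 -0.02 -0.31] w 0.784 t 15.25
```

```bash
python3 -m crank '[[1,[0.01,-0.015,0.003],[0,0,0.19]],[1,[0.01,-0.01,0.003],[0,0,0.19]],[1,[0,0,0],[0,0,0]]]'|tr '\n' ' '
python3 - <<'E'
from go import *
need((.5405,-.1714,.1247-.0187))
w=r.capture("wrist");cv2.imwrite("pics/w13.png",w["img"])
c=r.capture("side");cv2.imwrite("pics/d13.png",cv2.resize(c["img"][200:290,230:330],None,fx=5,fy=5,interpolation=cv2.INTER_CUBIC))
E
```

```text
time_s: 15.55 tcp_pos: [0.5406, -0.171, 0.1076] ee_rot: [[-0.587, 0.809, 0.012], [0.809, 0.588, -0.003], [-0.01, 0.008, -1.0]] wrist_force: [0.9, 0.4, 6.8] gripper_width: 0.78 tcp [ 0.5406 -0.171   0.1076] shift/100mm [-0.003 -0.003  0.016]
j [  -1.1   22.4  -17.3    0.2  -49.6 -143.1] F [0.9 0.4 6.8] M [ 0.35 -0.29 -0.1 ] w 0.78 t 15.55
```

View pics/w13.png

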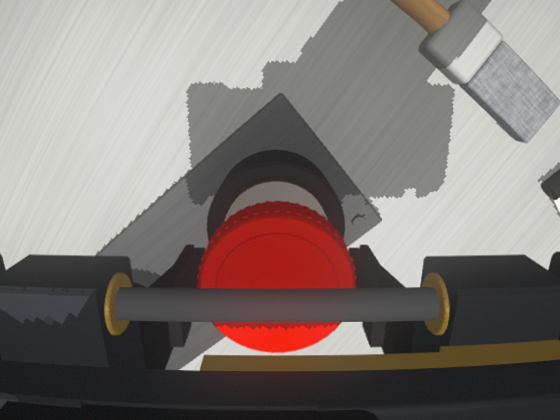

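View pics/d13.png

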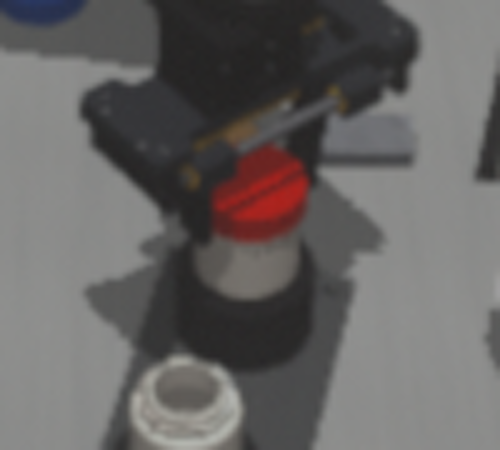

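```bash
python3 -m crank '[[1,[0,0,0.006],[0,0,0.19]],[1,[0,0,0.006],[0,0,0.19]],[1,[0,0,0],[0,0,0]]]'|tr '\n' ' '
python3 - <<'E'
from go import *
need((.5405,-.1714,.1247-.0187))
E
```

```text
time_s: 15.95 tcp_pos: [0.5406, -0.1709, 0.1065] ee_rot: [[-0.325, 0.946, 0.011], [0.946, 0.325, -0.004], [-0.007, 0.01, -1.0]] wrist_force: [2.1, 1.1, 8.3] gripper_width: 0.785 tcp [ 0.5406 -0.1709  0.1065] shift/100mm [-0.004 -0.003  0.005]
j [  -1.1   22.5  -17.4    0.2  -49.5 -160.1] F [2.1 1.1 8.3] M [ 0.33 -0.12  0.08] w 0.785 t 15.95
```

```bash
python3 -m crank '[[-1,[0,0,0],[0,0,0]],[-1,[0,0,0],[0,0,0]],[-1,[0,0,-0.2],[0,0,0]],[-1,[0,0,-0.4],[0,0,-0.19]],[-1,[0,0,-0.4],[0,0,-0.19]],[-1,[0,0,0],[0,0,-0.19]],[-1,[0,0,0],[0,0,-0.19]],[-1,[0,0,0],[0,0,-0.19]]]' >/dev/null
python3 -m crank '[[-1,[-0.4,0,0],[0,0,-0.19]],[-1,[-0.3,0,0],[0,0,-0.19]],[-1,[0,0,0],[0,0,-0.19]],[-1,[0,0,0],[0,0,0]],[-1,[0,0,0],[0,0,0]]]'|tr '\n' ' '
python3 - <<'E'
from go import *
import pickle
need((.5405,-.1714,.1247-.0187))
P={n:r.capture(n) for n in ["scene","side","wrist"]};pickle.dump(P,open("P2.pkl","wb"))
cv2.imwrite("pics/w14.png",P["wrist"]["img"])
a=cv2.resize(P["scene"]["img"][150:250,170:290],None,fx=5,fy=5,interpolation=cv2.INTER_CUBIC)
cv2.imwrite("pics/s14.png",a)
E
```

```text
time_s: 17.25 tcp_pos: [0.5998, -0.1998, 0.2032] ee_rot: [[-0.999, 0.051, 0.003], [0.051, 0.999, -0.001], [-0.003, -0.001, -1.0]] wrist_force: [-1.1, -0.2, 0.8] gripper_width: 1.0 tcp [ 0.5998 -0.1998  0.2032] shift/100mm [0.61  0.254 0.97 ]
j [ -3.8  23.4  -0.3   0.1 -66.2 -89.2] F [-1.1 -0.2  0.8] M [-0.03 -0.05 -0.03] w 1.0 t 17.25
```

View pics/w14.png

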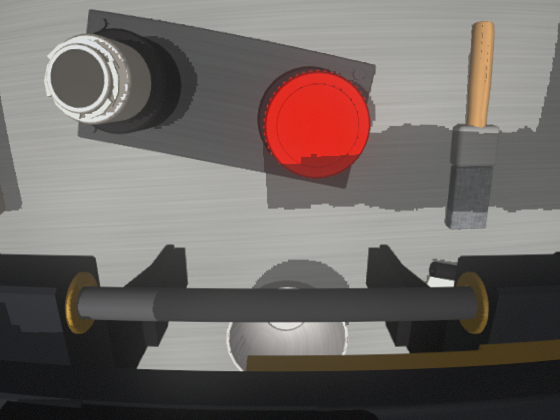

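View pics/s14.png

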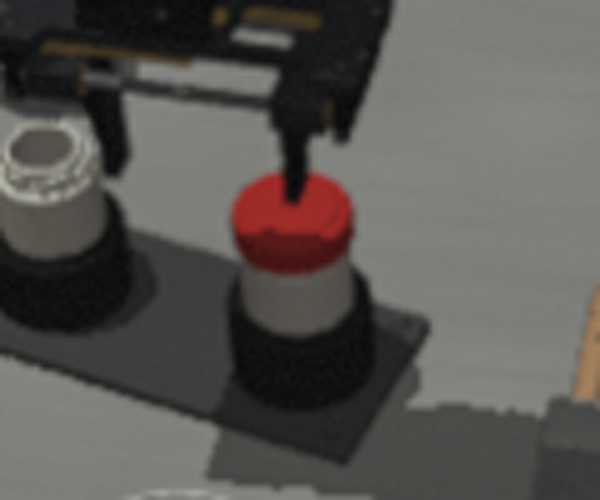

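```bash
python3 - <<'E'
from go import *
import pickle
P=pickle.load(open("P2.pkl","rb"));w=P["wrist"]
m=red(w["img"]);h=cv2.cvtColor(w["img"],cv2.COLOR_BGR2HSV);m=(((h[...,0]<8)|(h[...,0]>172))&(h[...,1]>120)&(h[...,2]>30)).astype(np.uint8)
c,_=cv2.findContours(m,cv2.RETR_EXTERNAL,cv2.CHAIN_APPROX_NONE);c=max(c,key=cv2.contourArea)
e=cv2.fitEllipse(cv2.convexHull(c));print(e)
for z in (.1305,.1205,.135): print(z,plane(w,e[0],z))
E
python3 -m crank '[[-1,[0.3,0.12,0],[0,0,0]],[-1,[0.31,0.134,0],[0,0,0]],[-1,[0,0,0.3],[0,0,0]],[-1,[0,0,0],[0,0,0]]]'|tr '\n' ' '
python3 - <<'E'
from go import *
need((.5405,-.1714,.1018),Rtool(-3,0))
E
```

```text
((316.41668701171875, 123.7952880859375), (106.72177124023438, 109.80962371826172), 30.667734146118164)
0.1305 [ 0.5382951  -0.17294428  0.1305    ]
0.1205 [ 0.5389688  -0.17192342  0.1205    ]
0.135 [ 0.53799193 -0.17340366  0.135     ]
time_s: 17.8 tcp_pos: [0.5377, -0.1705, 0.1712] ee_rot: [[-0.999, 0.049, -0.002], [0.049, 0.999, 0.0], [0.002, 0.0, -1.0]] wrist_force: [-0.9, 0.1, -0.4] gripper_width: 1.002 tcp [ 0.5377 -0.1705  0.1712] shift/100mm [-0.03  -0.008  0.694]
rot/45 [ 0.    -0.003  0.004]
j [ -1.1  18.6 -12.5  -0.  -59.  -91.6] F [-0.9  0.1 -0.4] M [ 0.02  0.1  -0.01] w 1.002 t 17.8
```

```bash
python3 -m crank '[[-1,[-0.02,-0.01,0.25],[0,0,0]],[-1,[0,0,0.25],[0,0,0]],[-1,[0,0,0.16],[0,0,0]],[-1,[0,0,0],[0,0,0]],[-1,[0,0,0],[0,0,0]]]'|tr '\n' ' '
python3 - <<'E'
from go import *
need((.5405,-.1714,.1018),Rtool(-3,0))
E
```

```text
time_s: 18.3 tcp_pos: [0.5439, -0.1729, 0.1083] ee_rot: [[-0.999, 0.048, 0.005], [0.048, 0.999, -0.002], [-0.005, -0.002, -1.0]] wrist_force: [-0.6, -0.6, 0.1] gripper_width: 1.001 tcp [ 0.5439 -0.1729  0.1083] shift/100mm [0.035 0.013 0.065]
rot/45 [-0.002  0.006  0.006]
j [ -1.3  22.8 -16.4   0.1 -50.5 -91.5] F [-0.6 -0.6  0.1] M [-0.08 -0.04 -0.01] w 1.001 t 18.3
```

```bash
python3 -m crank '[[-1,[0.035,0.013,0.04],[0,0.005,0.005]],[-1,[0,0,0.025],[0,0,0]],[-1,[0,0,0],[0,0,0]],[1,[0,0,0],[0,0,0]],[1,[0,0,0],[0,0,0]],[1,[0,0,0],[0,0,0]],[1,[0,0,0],[0,0,0]]]'|tr '\n' ' '
python3 - <<'E'
from go import *
need((.5405,-.1714,.1018),Rtool(-3,0))
E
python3 -m crank '[[1,[0,0,0],[0,0,0]],[1,[0,0,0],[0,0,0.19]],[1,[0,0,0],[0,0,0]]]'|tr '\n' ' '
python3 - <<'E'
from go import *
need((.5405,-.1714,.1018),Rtool(-3,0))
E
```

```text
time_s: 19.0 tcp_pos: [0.5397, -0.1711, 0.1011] ee_rot: [[-0.999, 0.052, 0.0], [0.052, 0.999, -0.001], [-0.0, -0.001, -1.0]] wrist_force: [0.5, 0.4, 0.3] gripper_width: 0.778 tcp [ 0.5397 -0.1711  0.1011] shift/100mm [-0.008 -0.002 -0.007]
rot/45 [-0.001  0.     0.001]
j [ -1.2  23.1 -17.3   0.1 -49.7 -91.8] F [0.5 0.4 0.3] M [0.16 0.03 0.02] w 0.778 t 19.0
time_s: 19.3 tcp_pos: [0.5398, -0.171, 0.1012] ee_rot: [[-0.98, 0.199, 0.0], [0.199, 0.98, -0.001], [-0.0, -0.001, -1.0]] wrist_force: [-0.8, 0.7, 1.7] gripper_width: 0.777 tcp [ 0.5398 -0.171   0.1012] shift/100mm [-0.008 -0.003 -0.006]
rot/45 [-0.001  0.    -0.188]
j [-1.100e+00  2.310e+01 -1.730e+01  1.000e-01 -4.970e+01 -1.004e+02] F [-0.8  0.7  1.7] M [ 0.12  0.05 -0.17] w 0.777 t 19.3
```

```bash
for k in 1; do python3 -m crank '[[1,[0,0,0],[0,0,0.19]],[1,[0,0,0],[0,0,0.19]],[1,[0,0,0],[0,0,0]]]'|tr '\n' ' '; done
python3 - <<'E'
from go import *
need((.5405,-.1714,.1018))
E
python3 -m crank '[[1,[0,0,0],[0,0,0.19]],[1,[0,0,0],[0,0,0.19]],[1,[0,0,0],[0,0,0]]]'|tr '\n' ' '
python3 - <<'E'
from go import *
need((.5405,-.1714,.1018))
E
```

```text
time_s: 19.6 tcp_pos: [0.5404, -0.1711, 0.1014] ee_rot: [[-0.879, 0.476, 0.002], [0.476, 0.879, -0.001], [-0.002, -0.0, -1.0]] wrist_force: [1.3, 0.3, 1.6] gripper_width: 0.783 tcp [ 0.5404 -0.1711  0.1014] shift/100mm [-0.002 -0.002 -0.004]
j [-1.100e+00  2.310e+01 -1.720e+01  1.000e-01 -4.960e+01 -1.174e+02] F [1.3 0.3 1.6] M [-0.09 -0.28  0.05] w 0.783 t 19.6
time_s: 19.9 tcp_pos: [0.5404, -0.171, 0.1015] ee_rot: [[-0.701, 0.713, 0.002], [0.713, 0.701, -0.001], [-0.002, 0.0, -1.0]] wrist_force: [1.2, 0.7, 1.6] gripper_width: 0.776 tcp [ 0.5404 -0.171   0.1015] shift/100mm [-0.003 -0.002 -0.003]
j [-1.200e+00  2.310e+01 -1.720e+01  1.000e-01 -4.960e+01 -1.344e+02] F [1.2 0.7 1.6] M [ 0.09 -0.27 -0.08] w 0.776 t 19.9
```

Run:
```python
from go import *
import pickle
P=pickle.load(open("P2.pkl","rb"))
t=np.linspace(0,2*np.pi,90)
for n in ("scene","side","wrist"):
    c=P[n]
    h=cv2.cvtColor(c["img"],cv2.COLOR_BGR2HSV);m=(((h[...,0]<8)|(h[...,0]>172))&(h[...,1]>120)&(h[...,2]>30)).astype(np.uint8)
    print(n,[q for q in blobs(m,40) if q[0][1]>70 and q[0][0]>200])
    for hh in (0,.004,.009):
        pts=np.array([proj(c,(.5402+.034*np.cos(a),-.1713+.034*np.sin(a),z)) for a in t for z in (.1105+hh,.1305+hh)])
        print(hh,pts.min(0).round(1),pts.max(0).round(1))
```

```text
scene [([216, 185, 24, 20, 375], [228.0, 194.3]), ([392, 220, 25, 22, 421], [403.9, 230.6])]
0 [215.8 182.6] [240.8 204.9]
0.004 [215.7 181.6] [240.7 203.8]
0.009 [215.5 180.2] [240.6 202.5]
side [([273, 150, 7, 17, 86], [276.3, 157.7]), ([269, 228, 22, 20, 351], [279.4, 237.6])]
0 [267.  227.7] [290.4 248.6]
0.004 [267.1 226.7] [290.5 247.6]
0.009 [267.1 225.4] [290.6 246.4]
wrist []
0 [264.8  70.2] [373.  179.9]
0.004 [264.6  69.7] [374.6 181.2]
0.009 [264.3  69. ] [376.7 182.9]
```

```bash
python3 -m crank '[[1,[0,0,0],[0,0,0.19]]]'|tr '\n' ' '
python3 -c "
from go import *
need((.5405,-.1714,.1018));w=r.capture('wrist');cv2.imwrite('pics/w15.png',w['img'])"
python3 -m crank '[[1,[0,0,0],[0,0,0.19]]]'|tr '\n' ' '
python3 -c "
from go import *
need((.5405,-.1714,.1018));w=r.capture('wrist');cv2.imwrite('pics/w16.png',w['img'])
a=cv2.imread('pics/w15.png');b=w['img'];cv2.imwrite('pics/w1516.png',np.vstack([cv2.resize(x[190:360,190:370],None,fx=3.3,fy=1.75) for x in (a,b)]))"
```

```text
time_s: 20.0 tcp_pos: [0.5405, -0.1711, 0.1015] ee_rot: [[-0.589, 0.808, 0.002], [0.808, 0.589, -0.002], [-0.002, 0.001, -1.0]] wrist_force: [1.6, 1.7, 3.4] gripper_width: 0.776 tcp [ 0.5405 -0.1711  0.1015] shift/100mm [-0.003 -0.002 -0.003]
j [-1.100e+00  2.310e+01 -1.720e+01  1.000e-01 -4.960e+01 -1.428e+02] F [1.6 1.7 3.4] M [ 0.48 -0.4   1.26] w 0.776 t 20.0
time_s: 20.15 tcp_pos: [0.5405, -0.1711, 0.1015] ee_rot: [[-0.462, 0.887, 0.002], [0.887, 0.462, -0.001], [-0.002, 0.001, -1.0]] wrist_force: [2.3, 1.6, 2.6] gripper_width: 0.778 tcp [ 0.5405 -0.1711  0.1015] shift/100mm [-0.003 -0.002 -0.003]
j [-1.100e+00  2.310e+01 -1.720e+01  1.000e-01 -4.960e+01 -1.514e+02] F [2.3 1.6 2.6] M [ 0.33 -0.43  1.41] w 0.778 t 20.15
```

View pics/w1516.png

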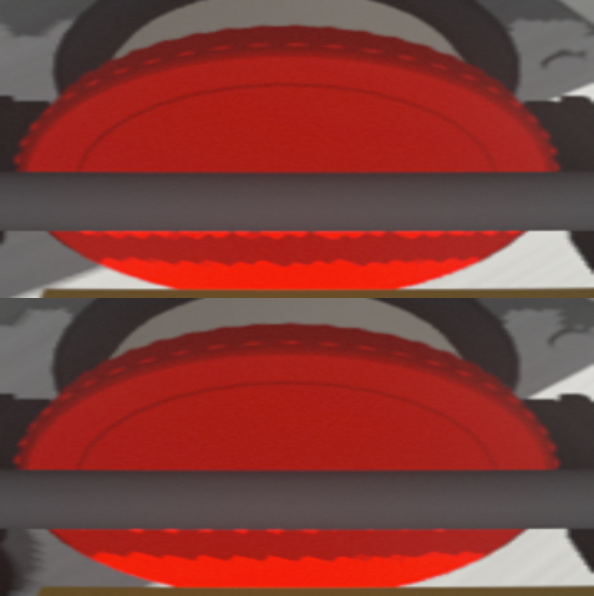

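During the turn the torque now reads 1.3–1.4 N·m and the pads slip on the lid, so it is tight. Height from the views is about 0 mm above home. I'll release and go for the second lid.

```bash
python3 -m crank '[[-1,[0,0,0],[0,0,0]],[-1,[0,0,0],[0,0,0]],[-1,[0,0,-0.3],[0,0,0]],[-1,[0,0,-0.4],[0,0,-0.19]],[-1,[0,0,-0.4],[0,0,-0.19]],[-1,[0,0,0],[0,0,-0.19]],[-1,[0,0,0],[0,0,-0.19]],[-1,[0,0,0],[0,0,-0.19]]]' |tr '\n' ' '
python3 -m crank '[[-1,[0,0,0],[0,0,-0.19]],[-1,[0,0,0],[0,0,-0.19]],[-1,[0,0,0],[0,0,0]]]' |tr '\n' ' '
python3 - <<'E'
from go import *
import pickle
R=Rtool(3.7,50);C=np.array([.550,.3225,.0595])
need(C-.11*R[:,2],Rtool(3.7,0))
P={n:r.capture(n) for n in ["scene","side"]};pickle.dump(P,open("P3.pkl","wb"))
a=cv2.resize(P["scene"]["img"][165:235,190:270],None,fx=5,fy=5,interpolation=cv2.INTER_CUBIC)
b=cv2.resize(P["side"]["img"][205:275,240:320],None,fx=5,fy=5,interpolation=cv2.INTER_CUBIC)
cv2.imwrite("pics/s17.png",np.hstack([a,b]))
E
```

```text
time_s: 21.0 tcp_pos: [0.5387, -0.1711, 0.2105] ee_rot: [[-0.942, 0.336, -0.001], [0.336, 0.942, 0.0], [0.001, -0.0, -1.0]] wrist_force: [-0.1, -1.0, 0.5] gripper_width: 0.999 time_s: 21.3 tcp_pos: [0.5387, -0.1712, 0.2102] ee_rot: [[-0.999, 0.051, -0.002], [0.051, 0.999, -0.0], [0.002, -0.0, -1.0]] wrist_force: [-0.4, -0.4, -0.1] gripper_width: 0.998 tcp [ 0.5387 -0.1712  0.2102] shift/100mm [-0.701  5.033  0.796]
rot/45 [-0.    -0.003 -0.147]
j [ -1.2  16.8  -9.1   0.  -64.1 -91.7] F [-0.4 -0.4 -0.1] M [-0.    0.03  0.04] w 0.998 t 21.3
```

View pics/s17.png

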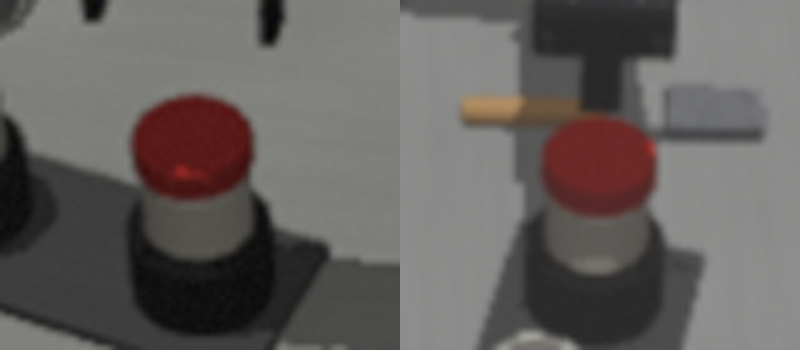

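```bash
python3 - <<'E'
from go import *
import pickle
P=pickle.load(open("P3.pkl","rb"))
for n in ("scene","side"):
    c=P[n];h=cv2.cvtColor(c["img"],cv2.COLOR_BGR2HSV);m=(((h[...,0]<8)|(h[...,0]>172))&(h[...,1]>120)&(h[...,2]>30)).astype(np.uint8)
    print(n,[q for q in blobs(m,40) if q[0][1]>70 and 200<q[0][0]<300])
S=P
cs=[(P["scene"],None)]
E
python3 -m crank '[[-1,[0,0.45,0],[0,0,-0.02]],[-1,[0,0.5,0],[0,0,-0.03]],[-1,[0,0.5,0],[0,0,-0.03]],[-1,[0,0.5,0],[0,0.1,-0.03]],[-1,[0,0.5,0],[0,0.15,-0.03]],[-1,[0,0.5,0],[0,0.19,0]],[-1,[0,0.5,0],[0,0.19,0]],[-1,[0,0.5,0],[0,0.19,0]]]' |tr '\n' ' '
python3 - <<'E'
from go import *
R=Rtool(3.7,50);C=np.array([.550,.3225,.0595])
need(C-.11*R[:,2],R)
E
```

```text
scene [([217, 184, 23, 21, 381], [228.1, 194.2])]
side [([269, 228, 22, 20, 339], [279.3, 237.4])]
time_s: 22.2 tcp_pos: [0.5333, 0.2256, 0.212] ee_rot: [[-0.795, -0.058, -0.603], [-0.047, 0.998, -0.033], [0.604, 0.002, -0.797]] wrist_force: [0.2, -0.3, -0.8] gripper_width: 1.0 tcp [0.5333 0.2256 0.212 ] shift/100mm [-1.344  0.962  0.01 ]
rot/45 [ 0.008  0.285 -0.004]
j [  29.9   37.5   22.7  -16.7 -108.5 -117.1] F [ 0.2 -0.3 -0.8] M [ 0.12 -1.32 -0.06] w 1.0 t 22.2
```

```bash
python3 -m crank '[[-1,[0,0.48,-0.05],[0,0.14,0]],[-1,[-0.2,0.48,-0.05],[0,0.14,0]],[-1,[-0.4,0,0],[0,0,0]],[-1,[-0.4,0,0],[0,0,0]],[-1,[-0.2,0,0],[0,0,0]],[-1,[0,0,0],[0,0,0]]]' |tr '\n' ' '
python3 - <<'E'
from go import *
R=Rtool(3.7,50);C=np.array([.550,.3225,.0595])
need(C-.11*R[:,2],R);need(C+.0187*R[:,2],R)
w=r.capture("wrist");cv2.imwrite("pics/w18.png",w["img"]);print(proj(w,C))
E
```

```text
time_s: 22.8 tcp_pos: [0.6127, 0.3217, 0.1237] ee_rot: [[-0.642, -0.055, -0.765], [-0.035, 0.998, -0.043], [0.766, -0.001, -0.643]] wrist_force: [-0.6, 0.1, -0.1] gripper_width: 1.004 tcp [0.6127 0.3217 0.1237] shift/100mm [-0.089  0.05  -0.208]
rot/45 [ 0.008  0.    -0.009]
j [  30.6   60.1   53.   -26.  -126.6 -124.8] F [-0.6  0.1 -0.1] M [ 0.07 -1.63  0.  ] w 1.004 t 22.8
tcp [0.6127 0.3217 0.1237] shift/100mm [-0.089  0.042  1.079]
rot/45 [ 0.008  0.    -0.009]
j [  30.6   60.1   53.   -26.  -126.6 -124.8] F [-0.6  0.1 -0.1] M [ 0.07 -1.63  0.  ] w 1.004 t 22.8
[284.11361359 224.96962162]
```

View pics/w18.png

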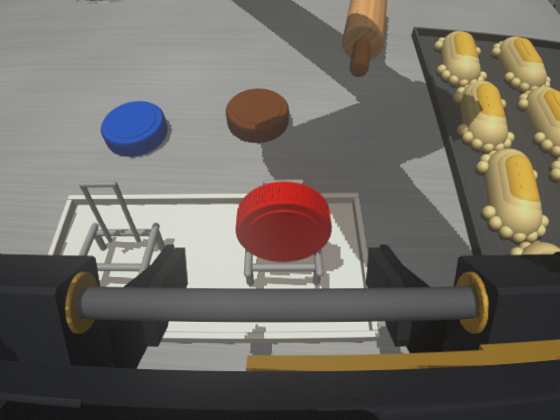

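```bash
python3 -m crank '[[-1,[-0.03,0.03,0.25],[0.008,0,-0.009]],[-1,[-0.03,0.015,0.35],[0,0,0]],[-1,[0,0,0.3],[0,0,0]],[-1,[0,0,0],[0,0,0]]]' |tr '\n' ' '
python3 - <<'E'
from go import *
R=Rtool(3.7,50);C=np.array([.550,.3225,.0595])
need(C+.0187*R[:,2],R)
E
```

```text
time_s: 23.25 tcp_pos: [0.5439, 0.323, 0.0671] ee_rot: [[-0.643, -0.068, -0.763], [-0.046, 0.998, -0.051], [0.764, 0.002, -0.645]] wrist_force: [-0.2, -0.2, -0.5] gripper_width: 1.002 tcp [0.5439 0.323  0.0671] shift/100mm [-0.096 -0.009  0.19 ]
rot/45 [-0.002  0.003  0.005]
j [  33.4   55.7   34.3  -24.1 -112.6 -119.7] F [-0.2 -0.2 -0.5] M [ 0.08 -1.58  0.03] w 1.002 t 23.25
```

```bash
python3 -m crank '[[-1,[-0.045,-0.005,0.09],[0,0,0]],[-1,[-0.04,-0.004,0.1],[0,0,0]],[-1,[0,0,0],[0,0,0]],[1,[0,0,0],[0,0,0]],[1,[0,0,0],[0,0,0]],[1,[0,0,0],[0,0,0]],[1,[0,0,0],[0,0,0]],[1,[0,0,0],[0,0,0]]]' |tr '\n' ' '
python3 - <<'E'
from go import *
R=Rtool(3.7,50);C=np.array([.550,.3225,.0595])
need(C+.0187*R[:,2],R)
w=r.capture("wrist");cv2.imwrite("pics/w19.png",w["img"])
E
```

```text
time_s: 24.05 tcp_pos: [0.5397, 0.3223, 0.0482] ee_rot: [[-0.649, -0.067, -0.758], [-0.048, 0.998, -0.047], [0.76, 0.006, -0.65]] wrist_force: [-0.2, 1.6, 1.5] gripper_width: 0.781 tcp [0.5397 0.3223 0.0482] shift/100mm [ 0.02  -0.004  0.035]
rot/45 [0.002 0.012 0.008]
j [  33.6   56.1   32.5  -23.8 -110.  -118.8] F [-0.2  1.6  1.5] M [ 0.45 -1.49 -0.4 ] w 0.781 t 24.05
```

View pics/w19.png

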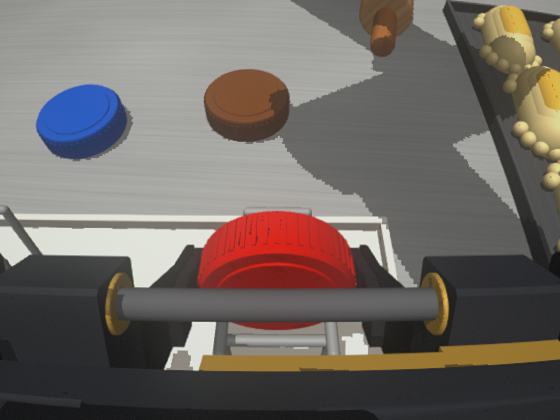

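```bash
python3 -m crank '[[1,[0.16,0,-0.13],[0,0,0]],[1,[0.23,0,-0.19],[0,0,0]],[1,[0.3,0,-0.26],[0,0,0]],[1,[0.3,0,-0.26],[0,0,0]],[1,[0.3,0,-0.26],[0,0,0]],[1,[0.1,-0.4,-0.09],[0,0,0]],[1,[0,-0.45,0],[0,-0.19,0]],[1,[0,-0.45,0],[0,-0.19,0]]]'|tr '\n' ' '
python3 -m crank '[[1,[0,-0.45,0],[0,-0.19,0]],[1,[0,-0.45,0],[0,-0.19,0]],[1,[0,-0.45,0],[0,-0.19,0]],[1,[0,-0.45,0],[0,-0.19,0]],[1,[0,-0.45,0],[0,-0.19,0]],[1,[0,-0.45,0],[0,-0.19,0]],[1,[0,-0.45,0],[0,-0.19,0]],[1,[0,-0.45,0],[0,0,0]]]'|tr '\n' ' '
python3 - <<'E'
from go import *
lidneed(N,.06,10,-30.6,np.array([.002,0,-.0152]))
E
```

```text
time_s: 24.9 tcp_pos: [0.5493, 0.1891, 0.2308] ee_rot: [[-0.845, -0.068, -0.53], [-0.059, 0.998, -0.034], [0.531, 0.003, -0.847]] wrist_force: [1.2, -0.0, 1.4] gripper_width: 0.779 time_s: 25.7 tcp_pos: [0.5628, -0.1688, 0.2246] ee_rot: [[-0.89, -0.066, 0.452], [-0.056, 0.998, 0.036], [-0.453, 0.007, -0.891]] wrist_force: [1.4, 0.9, -1.9] gripper_width: 0.776 tcp [ 0.5628 -0.1688  0.2246] shift/100mm [ 0.805 -1.517  0.22 ]
rot/45 [-0.058 -0.081 -0.125]
j [ -2.8   7.5 -22.   -6.  -33.8 -79.3] F [ 1.4  0.9 -1.9] M [-0.01  1.    0.06] w 0.776 t 25.7
lid centre now [ 0.5541 -0.1695  0.2373] above home 0.1178
```

```bash
python3 -m crank '[[1,[0.1,-0.38,-0.06],[-0.03,-0.04,-0.06]],[1,[0.1,-0.38,-0.06],[-0.03,-0.04,-0.06]],[1,[0.1,-0.38,-0.06],[0,0,0]],[1,[0.1,-0.38,-0.06],[0,0,0]],[1,[0,0,0],[0,0,0]],[1,[0,0,0],[0,0,0]]]'|tr '\n' ' '
python3 - <<'E'
from go import *
lidneed(N,.06,10,-30.6,np.array([.002,0,-.0152]))
w=r.capture("wrist");cv2.imwrite("pics/w20.png",w["img"])
E
```

```text
time_s: 26.3 tcp_pos: [0.5461, -0.3152, 0.2299] ee_rot: [[-0.852, -0.155, 0.5], [-0.132, 0.988, 0.08], [-0.506, 0.002, -0.862]] wrist_force: [0.5, 0.2, -0.0] gripper_width: 0.778 tcp [ 0.5461 -0.3152  0.2299] shift/100mm [ 0.626 -0.033  0.357]
rot/45 [-0.01  -0.004 -0.022]
j [-24.5  13.4  -8.5 -23.5 -44.6 -43.2] F [ 0.5  0.2 -0. ] M [-0.12  1.15  0.03] w 0.778 t 26.3
lid centre now [ 0.5368 -0.3167  0.242 ] above home 0.1225
```

```bash
python3 -m crank '[[1,[0.21,-0.01,0.12],[-0.005,-0.004,-0.011]],[1,[0.21,-0.01,0.12],[-0.005,0,-0.011]],[1,[0.2,-0.01,0.12],[0,0,0]],[1,[0,0,0],[0,0,0]],[1,[0,0,0],[0,0,0]]]'|tr '\n' ' '
python3 - <<'E'
from go import *
O=np.array([.002,0,-.0152])
lidneed((.502,-.3257,.12),.015,10,-30.6,O)
c=r.capture("scene");cv2.imwrite("pics/s20.png",cv2.resize(c["img"][130:250,120:260],None,fx=4,fy=4,interpolation=cv2.INTER_CUBIC))
s=r.sense();G=s["tcp_pos"]+np.array(s["ee_rot"])@O
print(proj(c,G),[q for q in blobs(red(c["img"]),20) if q[1][1]>120])
E
```

```text
time_s: 26.85 tcp_pos: [0.5136, -0.3223, 0.1676] ee_rot: [[-0.847, -0.177, 0.501], [-0.153, 0.984, 0.089], [-0.509, -0.001, -0.861]] wrist_force: [-0.5, -0.1, -0.2] gripper_width: 0.779 tcp [ 0.5136 -0.3223  0.1676] shift/100mm [ 0.247 -0.013  0.367]
rot/45 [0.001 0.    0.005]
j [-28.1  15.6 -13.5 -29.4 -39.8 -32.4] F [-0.5 -0.1 -0.2] M [-0.26  1.07 -0.01] w 0.779 t 26.85
lid centre now [ 0.5043 -0.324   0.1797] above home 0.0592
[175.71867925 163.70464842] [([164, 156, 24, 17, 310], [175.1, 163.6]), ([217, 184, 23, 20, 343], [227.6, 193.1])]
```

View pics/s20.png

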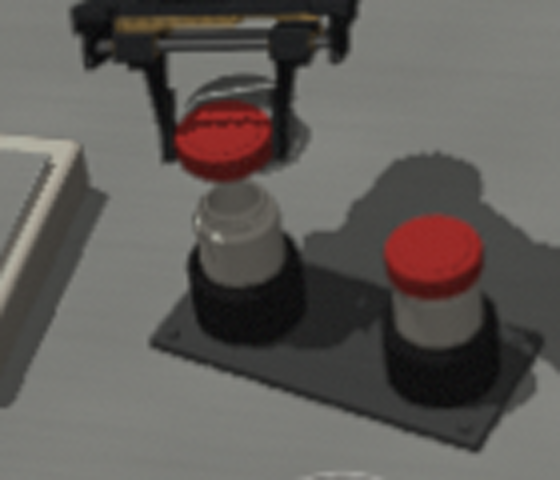

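```bash
python3 -m crank '[[1,[0.083,-0.004,0.12],[0,0,0]],[1,[0.082,-0.004,0.12],[0,0,0]],[1,[0.082,-0.004,0.12],[0,0,0]],[1,[0,0,0],[0,0,0]],[1,[0,0,0],[0,0,0]]]'|tr '\n' ' '
python3 - <<'E'
from go import *
O=np.array([.002,0,-.0152])
lidneed((.502,-.3257,.12),.010,10,-30.6,O)
E
```

```text
time_s: 27.4 tcp_pos: [0.5107, -0.3249, 0.1232] ee_rot: [[-0.847, -0.176, 0.501], [-0.152, 0.984, 0.089], [-0.509, -0.001, -0.861]] wrist_force: [0.7, 0.2, -1.3] gripper_width: 0.776 tcp [ 0.5107 -0.3249  0.1232] shift/100mm [0.017 0.007 0.045]
rot/45 [ 0.001 -0.     0.003]
j [-29.1  18.8 -15.2 -33.1 -36.1 -27.1] F [ 0.7  0.2 -1.3] M [-0.24  1.11 -0.01] w 0.776 t 27.4
lid centre now [ 0.5014 -0.3265  0.1352] above home 0.0147
```

```bash
for i in 1; do python3 -m crank '[[1,[0.017,0.007,0.045],[0,0,0]],[1,[0,0,0],[0,0,0]]]'|grep -E "tcp|force"|tr '\n' ' '; done
python3 -m crank '[[1,[0.0076,0,0.013],[0,0,0]],[1,[0,0,0],[0,0,0]]]'|grep -E "tcp|force"|tr '\n' ' '
python3 -m crank '[[1,[0.0076,0,0.013],[0,0,0]],[1,[0,0,0],[0,0,0]]]'|grep -E "tcp|force"|tr '\n' ' '
python3 - <<'E'
from go import *
O=np.array([.002,0,-.0152])
lidneed((.502,-.3257,.12),.00,10,-30.6,O)
E
```

```text
tcp_pos: [0.5113, -0.3239, 0.1186] wrist_force: [-0.5, -0.0, -0.5] tcp_pos: [0.5115, -0.3241, 0.1178] wrist_force: [-1.0, 1.3, 3.2] tcp_pos: [0.5117, -0.3242, 0.1171] wrist_force: [-2.5, 1.9, 7.7] tcp [ 0.5117 -0.3242  0.1171] shift/100mm [0.048 0.002 0.072]
rot/45 [-0.     0.003  0.004]
j [-29.1  19.3 -15.3 -33.8 -35.4 -26.2] F [-2.5  1.9  7.7] M [0.57 0.71 0.37] w 0.78 t 28.0
lid centre now [ 0.5024 -0.3258  0.1291] above home 0.0086
```

```bash
python3 -m crank '[[-1,[0,0,0],[0,0,0]],[-1,[0,0,0],[0,0,0]],[-1,[0,0,0],[0,0,0]],[-1,[0,0,-0.2],[0,0,0]],[-1,[0,0,-0.4],[0,0,0]],[-1,[0,0,-0.4],[0,0,0]],[-1,[0,0,0],[0,0,0]]]'|tr '\n' ' '
python3 - <<'E'
from go import *
import pickle
R=Rtool(40,0);need((.502,-.3257,.20),R)
P={n:r.capture(n) for n in ["scene","side","wrist"]};pickle.dump(P,open("P4.pkl","wb"))
a=cv2.resize(P["scene"]["img"][150:220,140:220],None,fx=5,fy=5,interpolation=cv2.INTER_CUBIC)
b=cv2.resize(P["side"]["img"][255:325,225:305],None,fx=5,fy=5,interpolation=cv2.INTER_CUBIC)
cv2.imwrite("pics/s21.png",np.hstack([a,b]));cv2.imwrite("pics/w21.png",P["wrist"]["img"])
t=np.linspace(0,2*np.pi,90)
for n in ("scene","side"):
    c=P[n];h=cv2.cvtColor(c["img"],cv2.COLOR_BGR2HSV);m=(((h[...,0]<8)|(h[...,0]>172))&(h[...,1]>120)&(h[...,2]>30)).astype(np.uint8)
    print(n,[(q[0],[q[0][0]+q[0][2]/2-.5,q[0][1]+q[0][3]/2-.5]) for q in blobs(m,40) if q[0][1]>70 and 120<q[0][0]<300])
    for hh in (0,.004,.009):
        pts=np.array([proj(c,(.502+.034*np.cos(a),-.3257+.034*np.sin(a),z)) for a in t for z in (.1105+hh,.1305+hh)])
        print(hh,pts.min(0).round(1),pts.max(0).round(1))
E
```

```text
time_s: 28.7 tcp_pos: [0.4612, -0.3351, 0.207] ee_rot: [[-0.844, -0.175, 0.507], [-0.154, 0.985, 0.083], [-0.514, -0.009, -0.858]] wrist_force: [0.8, -0.8, 0.3] gripper_width: 0.998 tcp [ 0.4612 -0.3351  0.207 ] shift/100mm [-0.323  0.022  0.275]
rot/45 [-0.19   0.669 -0.646]
j [-32.5  10.3 -14.5 -28.9 -45.  -30.3] F [ 0.8 -0.8  0.3] M [-0.21  0.96 -0.01] w 0.998 t 28.7
scene [([166, 168, 23, 22, 407], [177.0, 178.5]), ([216, 184, 25, 21, 415], [228.0, 194.0])]
0 [165.7 168.6] [190.3 189.8]
0.004 [165.5 167.5] [190.2 188.7]
0.009 [165.3 166.2] [190.  187.4]
side [([142, 94, 25, 15, 237], [154.0, 101.0]), ([269, 228, 22, 20, 355], [279.5, 237.5]), ([257, 264, 25, 23, 459], [269.0, 275.0])]
0 [254.  265.7] [279.3 289.4]
0.004 [254.  264.7] [279.3 288.5]
0.009 [254.  263.4] [279.4 287.2]
```

View pics/s21.png

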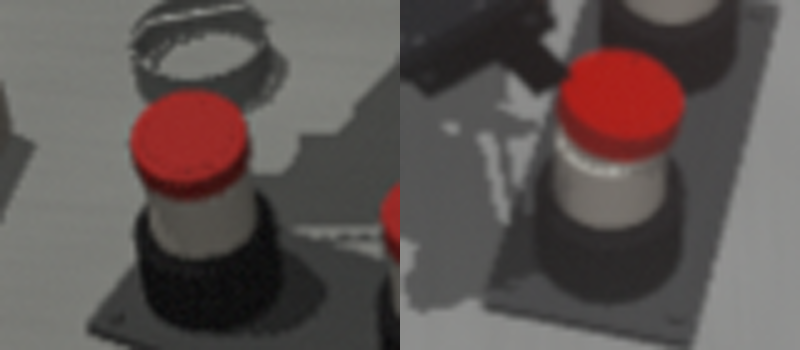

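View pics/w21.png

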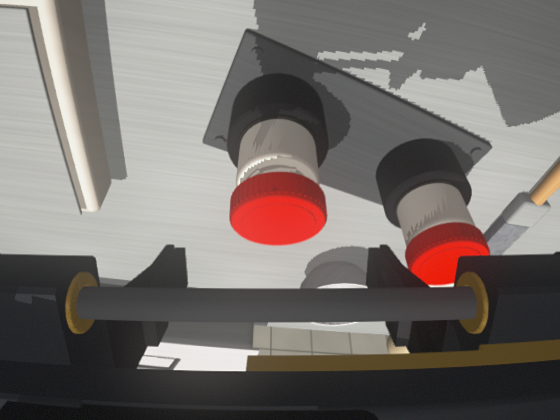

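The second lid caught aslant: in the side view its -x edge is raised and the threads show underneath. I'll regrip from above with the jaws along x to level it, lift it, turn it back about 30° and set it on again.

```bash
python3 - <<'E'
from go import *
need((.502,-.3257,.207),Rtool(88,0))
E
python3 -m crank '[[-1,[0,0,-0.1],[-0.03,0.1,-0.15]],[-1,[0,0,0],[-0.03,0.1,-0.15]],[-1,[0,0,0],[-0.03,0.1,-0.15]],[-1,[0,0,0],[-0.03,0.1,-0.15]],[-1,[0,0,0],[-0.03,0.1,-0.15]],[-1,[0,0,0],[-0.03,0.1,-0.15]]]'|tr '\n' ' '
python3 - <<'E'
from go import *
need((.502,-.3257,.207),Rtool(88,0))
E
```

```text
tcp [ 0.4606 -0.3326  0.201 ] shift/100mm [-0.392 -0.004  0.162]
rot/45 [-0.461  0.571 -1.688]
j [-32.4  10.6 -14.7 -29.1 -44.9 -30.2] F [ 0.3 -0.1  0.3] M [-0.19  1.09 -0.03] w 1.0 t 28.85
time_s: 29.45 tcp_pos: [0.4561, -0.3335, 0.2082] ee_rot: [[-0.626, -0.778, 0.053], [-0.78, 0.626, -0.023], [-0.015, -0.056, -0.998]] wrist_force: [-0.1, 0.2, -0.2] gripper_width: 0.998 tcp [ 0.4561 -0.3335  0.2082] shift/100mm [-0.348 -0.308  0.034]
rot/45 [-0.075 -0.004 -0.817]
j [-19.6  15.2 -11.9   0.3 -59.6 -19.3] F [-0.1  0.2 -0.2] M [ 0.09  0.11 -0.02] w 0.998 t 29.45
```

```bash
python3 -m crank '[[-1,[0,0,0],[-0.015,0,-0.165]],[-1,[0,0,0],[-0.015,0,-0.165]],[-1,[0,0,0],[-0.015,0,-0.165]],[-1,[0,0,0],[-0.015,0,-0.165]],[-1,[0,0,0],[-0.015,0,-0.165]],[-1,[-0.05,-0.4,0],[0,0,0]],[-1,[0,0,0],[0,0,0]]]'|tr '\n' ' '
python3 - <<'E'
from go import *
need((.502,-.3257,.15),Rtool(88,0))
w=r.capture("wrist");cv2.imwrite("pics/w22.png",w["img"])
E
```

```text
time_s: 30.15 tcp_pos: [0.4992, -0.3295, 0.2075] ee_rot: [[-0.031, -1.0, 0.002], [-1.0, 0.031, -0.002], [0.001, -0.002, -1.0]] wrist_force: [0.5, 0.2, -1.4] gripper_width: 1.001 tcp [ 0.4992 -0.3295  0.2075] shift/100mm [-0.04  -0.026  0.575]
rot/45 [-0.003 -0.002  0.004]
j [-17.9  20.   -4.9   0.  -64.9  16.1] F [ 0.5  0.2 -1.4] M [ 0.09  0.15 -0.03] w 1.001 t 30.15
```

View pics/w22.png

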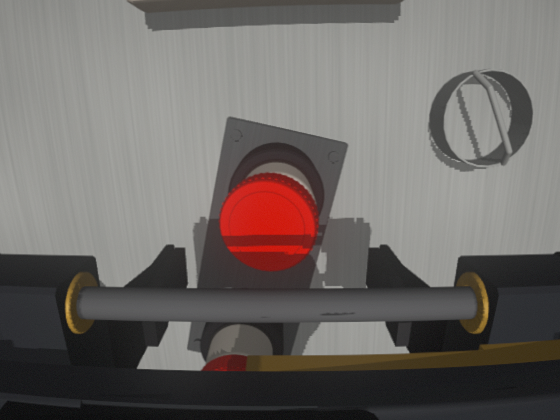

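```bash
python3 -m crank '[[-1,[-0.04,-0.035,0.25],[0,0,0]],[-1,[0,0,0.3],[0,0,0]],[-1,[0,0,0.3],[0,0,0]],[-1,[0,0,0],[0,0,0]]]'|tr '\n' ' '
python3 - <<'E'
from go import *
need((.5025,-.3257,.109),Rtool(88,0))
E
```

```text
time_s: 30.6 tcp_pos: [0.4969, -0.3249, 0.12] ee_rot: [[-0.035, -0.999, -0.005], [-0.999, 0.035, 0.002], [-0.002, 0.005, -1.0]] wrist_force: [0.2, 0.1, 0.2] gripper_width: 0.996 tcp [ 0.4969 -0.3249  0.12  ] shift/100mm [ 0.006 -0.057  0.11 ]
rot/45 [0.007 0.003 0.   ]
j [-17.6  24.4 -11.8  -0.  -54.2  15.6] F [0.2 0.1 0.2] M [ 0.07  0.13 -0.02] w 0.996 t 30.6
```

```bash
python3 -m crank '[[-1,[0.006,-0.057,0.05],[0.007,0.003,0]],[-1,[0,0,0.05],[0,0,0]],[-1,[0,0,0],[0,0,0]]]'|tr '\n' ' '
python3 - <<'E'
from go import *
need((.5025,-.3257,.109),Rtool(88,0))
E
python3 -m crank '[[1,[0,0,0],[0,0,0]],[1,[0,0,0],[0,0,0]],[1,[0,0,0],[0,0,0]],[1,[0,0,0],[0,0,0]],[1,[0,0,0],[0,0,0]]]'|tr '\n' ' '
python3 - <<'E'
from go import *
need((.5025,-.3257,.109),Rtool(88,0))
E
```

```text
time_s: 30.9 tcp_pos: [0.5059, -0.3273, 0.1156] ee_rot: [[-0.034, -0.999, 0.01], [-0.999, 0.034, -0.005], [0.004, -0.01, -1.0]] wrist_force: [-0.1, -0.4, 0.1] gripper_width: 0.998 tcp [ 0.5059 -0.3273  0.1156] shift/100mm [-0.015  0.036  0.066]
rot/45 [-0.013 -0.006  0.001]
j [-17.5  25.  -11.6   0.1 -52.9  15.5] F [-0.1 -0.4  0.1] M [0.07 0.1  0.03] w 0.998 t 30.9
time_s: 31.4 tcp_pos: [0.5057, -0.3273, 0.1158] ee_rot: [[-0.034, -0.999, 0.01], [-0.999, 0.034, -0.005], [0.005, -0.01, -1.0]] wrist_force: [-1.4, 1.2, 2.8] gripper_width: 0.784 tcp [ 0.5057 -0.3273  0.1158] shift/100mm [-0.015  0.033  0.068]
rot/45 [-0.013 -0.006  0.002]
j [-17.5  24.9 -11.6   0.1 -52.9  15.5] F [-1.4  1.2  2.8] M [0.27 0.52 0.04] w 0.784 t 31.4
```

```bash
python3 -m crank '[[1,[0,0,-0.1],[-0.013,-0.006,0]],[1,[0,0,-0.1],[0,0,-0.165]],[1,[0,0,0],[0,0,-0.165]],[1,[0,0,0],[0,0,-0.165]],[1,[0,0,0],[0,0,-0.165]],[1,[0,0,0],[0,0,0]],[1,[0,0,0],[0,0,0]],[1,[0,0,0],[0,0,0]]]'|tr '\n' ' '
python3 - <<'E'
from go import *
import pickle
need((.502,-.3257,.13),Rtool(118,0))
P={n:r.capture(n) for n in ["scene","side","wrist"]};pickle.dump(P,open("P5.pkl","wb"))
a=cv2.resize(P["scene"]["img"][140:220,130:220],None,fx=4.4,fy=4.4,interpolation=cv2.INTER_CUBIC)
b=cv2.resize(P["side"]["img"][245:325,220:310],None,fx=4.4,fy=4.4,interpolation=cv2.INTER_CUBIC)
cv2.imwrite("pics/s23.png",np.hstack([a,b]));cv2.imwrite("pics/w23.png",P["wrist"]["img"])
E
```

```text
time_s: 32.2 tcp_pos: [0.5057, -0.3272, 0.1351] ee_rot: [[0.464, -0.886, -0.0], [-0.886, -0.464, 0.0], [-0.0, 0.0, -1.0]] wrist_force: [-0.2, 0.8, 0.2] gripper_width: 0.792 tcp [ 0.5057 -0.3272  0.1351] shift/100mm [-0.031  0.026  0.051]
rot/45 [ 0.     0.001 -0.008]
j [-17.5  24.1  -9.7  -0.  -56.2  45.2] F [-0.2  0.8  0.2] M [-0.    0.16 -0.01] w 0.792 t 32.2
```

View pics/s23.png

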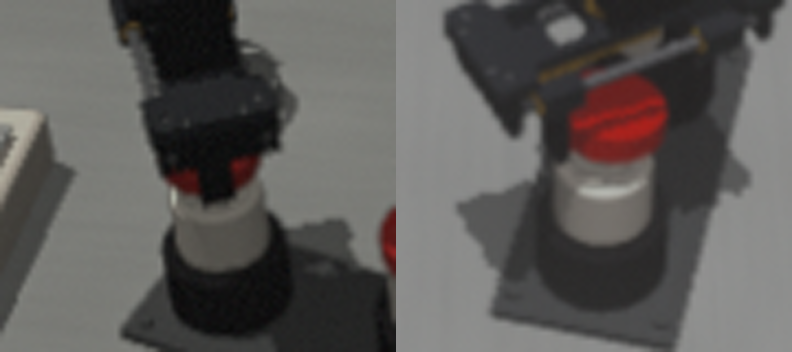

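View pics/w23.png

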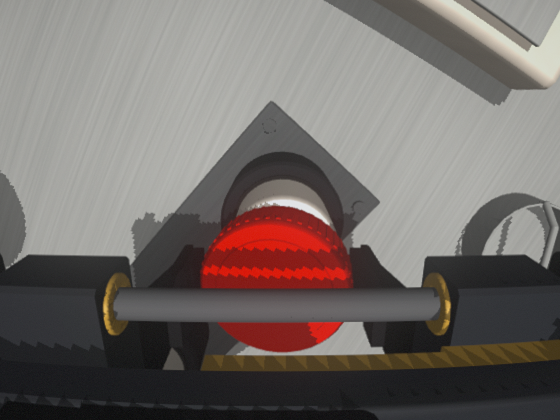

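```bash
python3 -m crank '[[1,[-0.031,0.026,0.05],[0,0,0]],[1,[0,0,0.05],[0,0,0]],[1,[0,0,0.03],[0,0,0]],[1,[0,0,0],[0,0,0]],[1,[0,0,0],[0,0,0]]]'|grep -E "tcp|force|wid"|tr '\n' ' '
python3 -m crank '[[1,[0,0,0.02],[0,0,0]],[1,[0,0,0],[0,0,0]]]'|grep -E "tcp|force|wid"|tr '\n' ' '
python3 -m crank '[[1,[0,0,0.02],[0,0,0]],[1,[0,0,0],[0,0,0]]]'|grep -E "tcp|force|wid"|tr '\n' ' '
```

```text
tcp_pos: [0.502, -0.3258, 0.1221] wrist_force: [0.6, 0.5, -0.2] gripper_width: 0.786 tcp_pos: [0.5023, -0.3259, 0.1205] wrist_force: [-0.1, -0.4, 0.1] gripper_width: 0.792 tcp_pos: [0.5026, -0.3263, 0.1198] wrist_force: [-1.6, 0.1, 4.7] gripper_width: 0.786
```

```bash
python3 -m crank '[[1,[0,0,0.005],[0,0,-0.15]],[1,[0,0,0.005],[0,0,-0.15]],[1,[0,0,0],[0,0,0]]]'|grep -E "tcp|force|wid"|tr '\n' ' '
python3 -m crank '[[1,[0,0,0.01],[0,0,-0.15]],[1,[0,0,0.01],[0,0,-0.15]],[1,[0,0,0],[0,0,0]]]'|grep -E "tcp|force|wid"|tr '\n' ' '
```

```text
tcp_pos: [0.5053, -0.3268, 0.12] wrist_force: [2.4, 0.5, 5.3] gripper_width: 0.789 tcp_pos: [0.5042, -0.3262, 0.1169] wrist_force: [2.6, 0.7, 4.5] gripper_width: 0.789
```

```bash
python3 -m crank '[[-1,[0,0,0],[0,0,0]],[-1,[0,0,0],[0,0,0]],[-1,[0,0,-0.2],[0,0,0]],[-1,[0,0,-0.4],[0,0,0]],[-1,[0,0,-0.4],[0,0,0]],[-1,[-0.4,0,0],[0,0,0]],[-1,[0,0,0],[0,0,0]],[-1,[0,0,0],[0,0,0]]]'|tr '\n' ' '
python3 - <<'E'
from go import *
import pickle
need((.502,-.3257,.13),Rtool(118,0))
P={n:r.capture(n) for n in ["scene","side","wrist"]};pickle.dump(P,open("P6.pkl","wb"))
a=cv2.resize(P["scene"]["img"][140:220,130:220],None,fx=4.4,fy=4.4,interpolation=cv2.INTER_CUBIC)
b=cv2.resize(P["side"]["img"][245:325,220:310],None,fx=4.4,fy=4.4,interpolation=cv2.INTER_CUBIC)
cv2.imwrite("pics/s24.png",np.hstack([a,b]));cv2.imwrite("pics/w24.png",P["wrist"]["img"])
E
```

```text
time_s: 34.65 tcp_pos: [0.4676, -0.3021, 0.2146] ee_rot: [[0.816, -0.578, -0.003], [-0.578, -0.816, 0.001], [-0.003, 0.001, -1.0]] wrist_force: [0.2, -0.7, 0.3] gripper_width: 1.004 tcp [ 0.4676 -0.3021  0.2146] shift/100mm [ 0.419 -0.007  0.845]
rot/45 [0.002 0.004 0.594]
j [-16.2  15.8  -9.9  -0.  -64.5  70.9] F [ 0.2 -0.7  0.3] M [-0.05  0.09  0.03] w 1.004 t 34.65
```

View pics/s24.png

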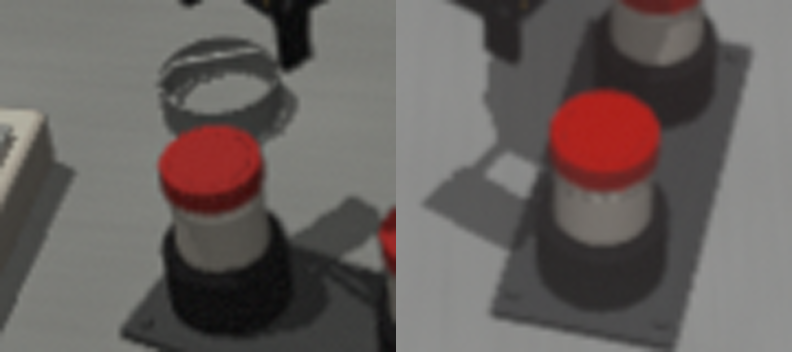

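View pics/w24.png

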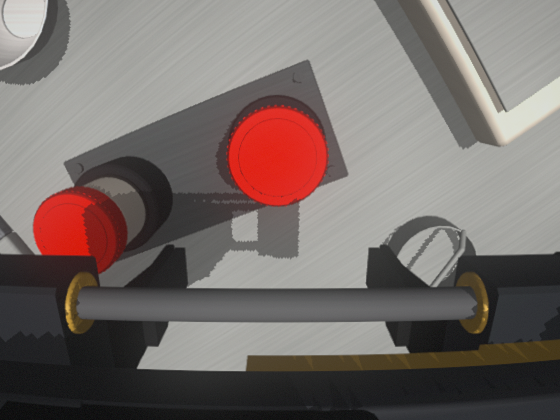

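```bash
cat >> go.py <<'E'
def maskred(img):
    h=cv2.cvtColor(img,cv2.COLOR_BGR2HSV);return (((h[...,0]<8)|(h[...,0]>172))&(h[...,1]>120)&(h[...,2]>30)).astype(np.uint8)
def lidmom(c,M,hs,box):
    # moments of red silhouette in box vs those expected of a level lid at mouth M, height hs above home
    x0,y0,x1,y1=box;m=np.zeros_like(c["img"][...,0]);m[y0:y1,x0:x1]=maskred(c["img"])[y0:y1,x0:x1]
    def f(mm,sc=1.,big=False):
        q=cv2.moments(mm,True);cx,cy=q["m10"]/q["m00"],q["m01"]/q["m00"]
        return np.round([q["m00"]/sc**2,(cx+.5)/sc-.5,(cy+.5)/sc-.5,np.degrees(.5*np.arctan2(2*q["mu11"],q["mu20"]-q["mu02"])),np.sqrt(q["mu20"]/q["m00"])/sc,np.sqrt(q["mu02"]/q["m00"])/sc],2)
    print("meas",f(m))
    t=np.linspace(0,2*np.pi,90)
    for h in hs:
        for tx,ty in ((0,0),(.1,0),(-.1,0),(0,.1),(0,-.1)) if h==hs[0] else ((0,0),):
            R=cv2.Rodrigues(np.array([tx,ty,0.]))[0]
            p=np.array([proj(c,np.array([M[0],M[1],M[2]-.0095+h])+R@np.array([.034*np.cos(a),.034*np.sin(a),z])) for a in t for z in (0,.02)])
            mm=np.zeros((420*8,560*8),np.uint8);cv2.fillConvexPoly(mm,cv2.convexHull(((p+.5)*8-.5).round().astype(np.int32)),1)
            print("exp h",h,"tilt",tx,ty,f(mm,8.))
E
python3 - <<'E'
from go import *
import pickle
P=pickle.load(open("P6.pkl","rb"))
for n,bx in (("scene",(150,150,210,205)),("side",(240,255,300,310))):
    print(n);lidmom(P[n],(.502,-.3257,.12),(0,.003,.006,.009),bx)
for n,bx in (("scene",(205,170,260,220)),):
    print(n,"wide");lidmom(P[n],(.5402,-.1713,.12),(0,.003,.009),bx)
E
```

```text
scene
meas [378.   177.64 177.79 -11.63   5.91   5.11]
exp h 0 tilt 0 0 [427.97 178.06 179.13  -8.32   6.29   5.43]
exp h 0 tilt 0.1 0 [419.14 177.74 179.13 -14.83   6.27   5.35]
exp h 0 tilt -0.1 0 [434.75 178.39 179.19  -0.65   6.3    5.5 ]
exp h 0 tilt 0 0.1 [446.61 177.98 179.37 -10.17   6.26   5.69]
exp h 0 tilt 0 -0.1 [404.39 178.15 178.93  -5.82   6.34   5.09]
exp h 0.003 tilt 0 0 [428.   177.94 178.36  -7.82   6.3    5.42]
exp h 0.006 tilt 0 0 [429.22 177.81 177.57  -8.41   6.31   5.43]
exp h 0.009 tilt 0 0 [430.5  177.69 176.78  -8.09   6.33   5.43]
side
meas [472.   266.97 276.04  -0.78   6.44   5.83]
exp h 0 tilt 0 0 [501.28 266.6  277.54   0.61   6.57   6.08]
exp h 0 tilt 0.1 0 [519.36 266.6  277.79   0.97   6.54   6.32]
exp h 0 tilt -0.1 0 [478.55 266.59 277.28   0.85   6.61   5.78]
exp h 0 tilt 0 0.1 [499.19 266.96 277.54  10.97   6.56   6.07]
exp h 0 tilt 0 -0.1 [501.11 266.25 277.54  -7.92   6.57   6.08]
exp h 0.003 tilt 0 0 [502.3  266.61 276.79   1.05   6.58   6.08]
exp h 0.006 tilt 0 0 [503.7  266.63 276.02   0.84   6.59   6.09]
exp h 0.009 tilt 0 0 [504.83 266.66 275.27   1.24   6.61   6.09]
scene wide
meas [392.   228.   194.19  -5.4    6.1    5.13]
exp h 0 tilt 0 0 [461.97 228.32 193.72  -3.71   6.47   5.69]
exp h 0 tilt 0.1 0 [455.64 227.99 193.7  -11.25   6.46   5.63]
exp h 0 tilt -0.1 0 [467.11 228.66 193.76   3.95   6.47   5.75]
exp h 0 tilt 0 0.1 [482.34 228.25 193.96  -5.69   6.45   5.96]
exp h 0 tilt 0 -0.1 [437.73 228.41 193.5   -2.25   6.51   5.36]
exp h 0.003 tilt 0 0 [463.34 228.25 192.93  -4.05   6.48   5.7 ]
exp h 0.009 tilt 0 0 [465.95 228.14 191.35  -3.88   6.5    5.71]
```

The silhouette moments show the second lid level to within about 2° and roughly 6 mm above home. It is sitting properly on its own tub, so I'll regrip lower and screw it down.

```bash
python3 -m crank '[[-1,[0.42,-0.007,0],[0,0,0]],[-1,[0,0,0.3],[0,0,0]],[-1,[0,0,0.3],[0,0,0]],[-1,[0,0,0.2],[0,0,0]],[-1,[0,0,0],[0,0,0]],[-1,[0,0,0],[0,0,0]],[-1,[0,0,0],[0,0,0]]]'|tr '\n' ' '
python3 - <<'E'
from go import *
need((.502,-.3257,.107),Rtool(145,0))
E
```

```text
time_s: 35.5 tcp_pos: [0.5051, -0.3269, 0.1366] ee_rot: [[0.817, -0.577, 0.002], [-0.577, -0.817, -0.001], [0.002, -0.0, -1.0]] wrist_force: [1.1, -0.2, 0.6] gripper_width: 1.0 tcp [ 0.5051 -0.3269  0.1366] shift/100mm [-0.033  0.008  0.296]
rot/45 [-0.    -0.003 -0.005]
j [-17.5  23.9  -9.9   0.  -56.2  72.2] F [ 1.1 -0.2  0.6] M [0.   0.14 0.01] w 1.0 t 35.5
```

```bash
python3 -m crank '[[-1,[-0.033,0.008,0.1],[0,0,0]],[-1,[0,0,0.1],[0,0,0]],[-1,[0,0,0.09],[0,0,0]],[-1,[0,0,0],[0,0,0]],[-1,[0,0,0],[0,0,0]]]'|tr '\n' ' '
python3 - <<'E'
from go import *
need((.502,-.3257,.107),Rtool(145,0))
E
```

```text
time_s: 36.0 tcp_pos: [0.5007, -0.3251, 0.1059] ee_rot: [[0.817, -0.577, -0.001], [-0.577, -0.817, 0.0], [-0.001, 0.001, -1.0]] wrist_force: [-0.4, 0.0, -0.1] gripper_width: 1.001 tcp [ 0.5007 -0.3251  0.1059] shift/100mm [ 0.014 -0.002 -0.011]
rot/45 [ 0.001  0.001 -0.005]
j [-17.5  25.4 -12.4   0.  -52.3  72.2] F [-0.4  0.  -0.1] M [-0.08  0.12 -0.05] w 1.001 t 36.0
```

```bash
python3 -m crank '[[-1,[0.01,0,0],[0,0,0]],[1,[0,0,0],[0,0,0]],[1,[0,0,0],[0,0,0]],[1,[0,0,0],[0,0,0]],[1,[0,0,0],[0,0,0]],[1,[0,0,0],[0,0,0]]]'|tr '\n' ' '
python3 - <<'E'
from go import *
need((.502,-.3257,.107),Rtool(145,0))
E
python3 -m crank '[[1,[0,0,0.006],[0,0,0.19]],[1,[0,0,0.007],[0,0,0.19]]]'|tr '\n' ' '
python3 - <<'E'
from go import *
need((.502,-.3257,.107))
E
```

```text
time_s: 36.6 tcp_pos: [0.5017, -0.3257, 0.1064] ee_rot: [[0.817, -0.577, -0.0], [-0.577, -0.817, 0.0], [-0.0, 0.0, -1.0]] wrist_force: [-0.1, 0.6, -0.2] gripper_width: 0.783 tcp [ 0.5017 -0.3257  0.1064] shift/100mm [ 0.003 -0.001 -0.006]
rot/45 [ 0.     0.    -0.005]
j [-17.5  25.4 -12.2  -0.  -52.3  72.3] F [-0.1  0.6 -0.2] M [-0.05  0.16 -0.02] w 0.783 t 36.6
time_s: 36.8 tcp_pos: [0.5017, -0.3256, 0.105] ee_rot: [[0.606, -0.795, -0.0], [-0.795, -0.606, 0.0], [-0.0, 0.0, -1.0]] wrist_force: [0.7, -0.0, -0.2] gripper_width: 0.786 tcp [ 0.5017 -0.3256  0.105 ] shift/100mm [ 0.003 -0.002 -0.02 ]
j [-17.5  25.5 -12.3  -0.  -52.2  54.8] F [ 0.7 -0.  -0.2] M [ 0.    0.12 -0.02] w 0.786 t 36.8
```

```bash
for i in 1 2; do :; done
python3 -m crank '[[1,[0,0,0.007],[0,0,0.19]],[1,[0,0,0.007],[0,0,0.19]]]'>/dev/null; python3 -c "
from go import *
need((.502,-.3257,.107))"
python3 -m crank '[[1,[0,0,0.007],[0,0,0.19]],[1,[0,0,0.007],[0,0,0.19]]]'>/dev/null; python3 -c "
from go import *
need((.502,-.3257,.107))"
python3 -m crank '[[1,[0,0,0.007],[0,0,0.19]]]'>/dev/null; python3 -c "
from go import *
need((.502,-.3257,.107))"
```

```text
tcp [ 0.5016 -0.3256  0.1038] shift/100mm [ 0.002 -0.003 -0.032]
j [-17.5  25.6 -12.4   0.  -52.   37.7] F [-0.6  1.7  3.7] M [0.32 0.38 0.07] w 0.779 t 37.0
tcp [ 0.5014 -0.3266  0.1036] shift/100mm [-0.008 -0.006 -0.034]
j [-17.5  25.6 -12.5   0.2 -51.9  20.8] F [-3.7 -3.9  4.1] M [-0.91  1.19  1.45] w 0.782 t 37.2
tcp [ 0.5013 -0.3268  0.1032] shift/100mm [-0.012 -0.006 -0.038]
j [-17.5  25.7 -12.5   0.2 -51.9  12.3] F [-3.3 -2.2  6.3] M [-0.57  1.21  1.24] w 0.777 t 37.3
```

```bash
python3 -m crank '[[-1,[0,0,0],[0,0,0]],[-1,[0,0,0],[0,0,0]],[-1,[0,0,-0.3],[0,0,0]],[-1,[0,0,-0.4],[0,0,0]],[-1,[0.2,0,-0.4],[0,0,0]],[-1,[0.4,0,0],[0,0,0]],[-1,[0.4,0,0],[0,0,0]],[-1,[0,0,0],[0,0,0]]]'|tr '\n' ' '
python3 - <<'E'
from go import *
import pickle
need((.502,-.3257,.13),Rtool(118,0))
P={n:r.capture(n) for n in ["scene","side","wrist"]};pickle.dump(P,open("P7.pkl","wb"))
a=cv2.resize(P["scene"]["img"][140:220,130:220],None,fx=4.4,fy=4.4,interpolation=cv2.INTER_CUBIC)
b=cv2.resize(P["side"]["img"][245:325,220:310],None,fx=4.4,fy=4.4,interpolation=cv2.INTER_CUBIC)
cv2.imwrite("pics/s25.png",np.hstack([a,b]));cv2.imwrite("pics/w25.png",P["wrist"]["img"])
for n,bx in (("scene",(150,150,210,205)),("side",(240,255,300,310))):
    print(n);lidmom(P[n],(.502,-.3257,.12),(0,.003,.006,.009),bx)
print("side wide");lidmom(P["side"],(.5402,-.1713,.12),(0,.003,.006,.009),(260,220,300,252))
E
```

```text
time_s: 38.1 tcp_pos: [0.4921, -0.4286, 0.2105] ee_rot: [[-0.092, -0.996, -0.001], [-0.996, 0.092, 0.0], [-0.0, 0.001, -1.0]] wrist_force: [0.1, 0.5, -0.2] gripper_width: 1.004 tcp [ 0.4921 -0.4286  0.2105] shift/100mm [-1.034 -0.004  0.805]
rot/45 [ 0.001  0.    -0.74 ]
j [-26.9  25.2   3.7   0.  -68.5  21.6] F [ 0.1  0.5 -0.2] M [ 0.08  0.14 -0.06] w 1.004 t 38.1
scene
meas [359.   177.85 179.06 -10.97   5.8    4.95]
exp h 0 tilt 0 0 [427.97 178.06 179.13  -8.32   6.29   5.43]
exp h 0 tilt 0.1 0 [419.14 177.74 179.13 -14.83   6.27   5.35]
exp h 0 tilt -0.1 0 [434.75 178.39 179.19  -0.65   6.3    5.5 ]
exp h 0 tilt 0 0.1 [446.61 177.98 179.37 -10.17   6.26   5.69]
exp h 0 tilt 0 -0.1 [404.39 178.15 178.93  -5.82   6.34   5.09]
exp h 0.003 tilt 0 0 [428.   177.94 178.36  -7.82   6.3    5.42]
exp h 0.006 tilt 0 0 [429.22 177.81 177.57  -8.41   6.31   5.43]
exp h 0.009 tilt 0 0 [430.5  177.69 176.78  -8.09   6.33   5.43]
side
meas [377.   267.22 278.64   1.72   6.47   4.72]
exp h 0 tilt 0 0 [501.28 266.6  277.54   0.61   6.57   6.08]
exp h 0 tilt 0.1 0 [519.36 266.6  277.79   0.97   6.
[... 265 characters left out ...]
]
exp h 0.006 tilt 0 0 [503.7  266.63 276.02   0.84   6.59   6.09]
exp h 0.009 tilt 0 0 [504.83 266.66 275.27   1.24   6.61   6.09]
side wide
meas [ 25.   288.72 237.72 -88.78   0.72   2.82]
exp h 0 tilt 0 0 [411.09 278.7  238.13   2.52   6.1    5.37]
exp h 0 tilt 0.1 0 [429.77 278.7  238.36   2.53   6.06   5.65]
exp h 0 tilt -0.1 0 [389.14 278.71 237.91   2.3    6.14   5.06]
exp h 0 tilt 0 0.1 [408.72 279.03 238.14  10.65   6.09   5.36]
exp h 0 tilt 0 -0.1 [411.77 278.37 238.15  -5.45   6.1    5.39]
exp h 0.003 tilt 0 0 [411.89 278.73 237.39   2.87   6.11   5.38]
exp h 0.006 tilt 0 0 [412.67 278.75 236.63   2.59   6.12   5.37]
exp h 0.009 tilt 0 0 [413.33 278.79 235.88   2.96   6.13   5.37]
```

View pics/s25.png

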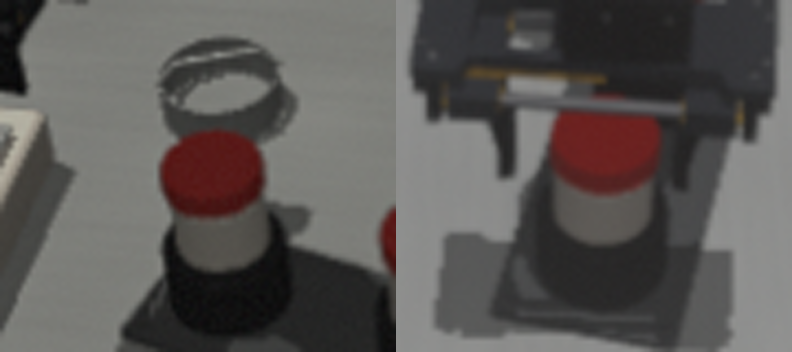

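Torque reached 1.4 N·m and the lid sank. To confirm the height, I'll touch both lid tops with the closed fingertips. Home should read 0.1305.

```bash
python3 -m crank '[[1,[-0.35,0,0],[0,0,0]],[1,[-0.35,0,0.2],[0,0,0]],[1,[-0.33,0,0.3],[0,0,0]],[1,[0,0,0.1],[0,0,0]],[1,[0,0,0],[0,0,0]],[1,[0,0,0],[0,0,0]],[1,[0,0,0],[0,0,0]],[1,[0,0,0],[0,0,0]]]'|tr '\n' ' '
python3 -c "
from go import *
need((.502,-.3257,.1305))"
```

```text
time_s: 39.05 tcp_pos: [0.5024, -0.3235, 0.1525] ee_rot: [[-0.09, -0.996, 0.002], [-0.996, 0.09, -0.001], [0.0, -0.002, -1.0]] wrist_force: [-0.6, -0.5, 0.8] gripper_width: 0.353 tcp [ 0.5024 -0.3235  0.1525] shift/100mm [0.022 0.002 0.22 ]
j [-17.3  22.6  -9.3   0.  -58.   12.1] F [-0.6 -0.5  0.8] M [0.04 0.1  0.06] w 0.353 t 39.05
```

```bash
python3 -m crank '[[1,[0,0,0.1],[0,0,0]],[1,[0,0,0.07],[0,0,0]],[1,[0,0,0],[0,0,0]],[1,[0,0,0],[0,0,0]],[1,[0,0,0.02],[0,0,0]],[1,[0,0,0],[0,0,0]]]'|grep -E "tcp|force|wid"|tr '\n' ' '
python3 -m crank '[[1,[0,0,0.01],[0,0,0]],[1,[0,0,0],[0,0,0]]]'|grep -E "tcp|force|wid"|tr '\n' ' '
python3 -m crank '[[1,[0,0,0.01],[0,0,0]],[1,[0,0,0],[0,0,0]]]'|grep -E "tcp|force|wid"|tr '\n' ' '
python3 -m crank '[[1,[0,0,0.01],[0,0,0]],[1,[0,0,0],[0,0,0]]]'|grep -E "tcp|force|wid"|tr '\n' ' '
```

```text
tcp_pos: [0.5019, -0.3226, 0.1324] wrist_force: [0.4, -0.1, 0.4] gripper_width: 0.006 tcp_pos: [0.5019, -0.3226, 0.1315] wrist_force: [0.3, -0.2, -0.4] gripper_width: 0.004 tcp_pos: [0.502, -0.3227, 0.131] wrist_force: [0.2, 1.3, 1.9] gripper_width: 0.004 tcp_pos: [0.5021, -0.3227, 0.1309] wrist_force: [-2.6, 1.6, 7.2] gripper_width: 0.004
```

```bash
python3 -m crank '[[1,[0,0,-0.3],[0,0,0]],[1,[-0.5,-0.08,0],[0,0,0]],[1,[-0.5,-0.08,0],[0,0,0]],[1,[-0.5,-0.08,0],[0,0,0]],[1,[0,0,0.2],[0,0,0]],[1,[0,0,0.05],[0,0,0]],[1,[0,0,0],[0,0,0]],[1,[0,0,0],[0,0,0]]]'|grep -E "tcp|force|wid"|tr '\n' ' '
python3 -c "
from go import *
need((.5402,-.1713,.1315))"
```

```text
tcp_pos: [0.5387, -0.1782, 0.1347] wrist_force: [0.6, -0.4, 0.5] gripper_width: 0.006 tcp [ 0.5387 -0.1782  0.1347] shift/100mm [-0.07  -0.009  0.032]
j [ -1.9  21.  -14.8   0.  -54.2  -3.2] F [ 0.6 -0.4  0.5] M [ 0.05  0.05 -0.03] w 0.006 t 41.05
```

```bash
python3 -m crank '[[1,[-0.06,0,0.022],[0,0,0]],[1,[0,0,0],[0,0,0]],[1,[0,0,0],[0,0,0]]]'|grep -E "tcp|force"|tr '\n' ' '
for i in 1; do python3 -m crank '[[1,[0,0,0.01],[0,0,0]],[1,[0,0,0],[0,0,0]]]'|grep -E "tcp|force"|tr '\n' ' '; done
python3 -m crank '[[1,[0,0,0.01],[0,0,0]],[1,[0,0,0],[0,0,0]]]'|grep -E "tcp|force"|tr '\n' ' '
python3 -m crank '[[1,[0,0,0.01],[0,0,0]],[1,[0,0,0],[0,0,0]]]'|grep -E "tcp|force"|tr '\n' ' '
```

```text
tcp_pos: [0.5392, -0.1715, 0.1326] wrist_force: [-0.5, -0.6, 0.7] tcp_pos: [0.5391, -0.1713, 0.1312] wrist_force: [0.1, -0.3, 0.0] tcp_pos: [0.5392, -0.1714, 0.131] wrist_force: [-1.2, 0.0, 3.8] tcp_pos: [0.5392, -0.1714, 0.1309] wrist_force: [-3.6, 1.9, 9.5]
```

Both tops touch at z ≈ 0.131, the same height, which is within 0.5 mm of home. I'll retreat and check level with a clear view.

```bash
python3 -m crank '[[1,[0,0,-0.4],[0,0,0]],[1,[0,0,-0.5],[0,0,0]],[1,[0,0,-0.5],[0,0,0]],[1,[-0.5,0,0],[0,0,0]],[1,[-0.5,0,0],[0,0,0]],[1,[-0.5,0,0],[0,0,0]],[1,[-0.5,0,0],[0,0,0]],[1,[-0.5,0,0],[0,0,0]]]'|grep -E "tcp|force"|tr '\n' ' '
python3 -m crank '[[1,[-0.5,0,0],[0,0,0]],[1,[0,0,0],[0,0,0]],[1,[0,0,0],[0,0,0]],[1,[0,0,0],[0,0,0]]]'|grep -E "tcp|force"|tr '\n' ' '
python3 - <<'E'
from go import *
import pickle
P={n:r.capture(n) for n in ["scene","side"]};pickle.dump(P,open("P8.pkl","wb"))
a=cv2.resize(P["scene"]["img"][140:230,140:260],None,fx=4.4,fy=4.4,interpolation=cv2.INTER_CUBIC)
b=cv2.resize(P["side"]["img"][220:310,230:310],None,fx=4.4,fy=4.4,interpolation=cv2.INTER_CUBIC)
cv2.imwrite("pics/s26.png",np.hstack([a,b[:a.shape[0]]]));cv2.imwrite("pics/s26f.png",P["scene"]["img"])
for n,M,bx in (("scene",(.502,-.3257,.12),(150,150,210,205)),("side",(.502,-.3257,.12),(240,255,300,310)),("scene",(.5402,-.1713,.12),(205,170,260,220)),("side",(.5402,-.1713,.12),(260,220,300,252))):
    print(n,M);lidmom(P[n],M,(0.0,.003),bx)
E
```

```text
tcp_pos: [0.5612, 0.0797, 0.2692] wrist_force: [1.0, -0.2, 0.1] tcp_pos: [0.5657, 0.127, 0.2691] wrist_force: [0.3, -0.4, -0.1] scene (0.502, -0.3257, 0.12)
meas [375.   177.75 178.76 -10.15   5.88   5.1 ]
exp h 0.0 tilt 0 0 [427.97 178.06 179.13  -8.32   6.29   5.43]
exp h 0.0 tilt 0.1 0 [419.14 177.74 179.13 -14.83   6.27   5.35]
exp h 0.0 tilt -0.1 0 [434.75 178.39 179.19  -0.65   6.3    5.5 ]
exp h 0.0 tilt 0 0.1 [446.61 177.98 179.37 -10.17   6.26   5.69]
exp h 0.0 tilt 0 -0.1 [404.39 178.15 178.93  -5.82   6.34   5.09]
exp h 0.003 tilt 0 0 [428.   177.94 178.36  -7.82   6.3    5.42]
side (0.502, -0.3257, 0.12)
meas [462.   267.22 276.96  -7.97   6.33   5.81]
exp h 0.0 tilt 0 0 [501.28 266.6  277.54   0.61   6.57   6.08]
exp h 0.0 tilt 0.1 0 [519.36 266.6  277.79   0.97   6.54   6.32]
exp h 0.0 tilt -0.1 0 [478.55 266.59 277.28   0.85   6.61   5.78]
exp h 0.0 tilt 0 0.1 [499.19 266.96 277.54  10.97   6.56   6.07]
exp h 0.0 tilt 0 -0.1 [501.11 266.25 277.54  -7.92   6.57   6.08]
exp h 0.003 tilt 0 0 [502.3  266.61 276.79   1.05   6.58   6.08]
scene (0.5402, -0.1713, 0.12)
meas [3
[... 199 characters left out ...]
 228.66 193.76   3.95   6.47   5.75]
exp h 0.0 tilt 0 0.1 [482.34 228.25 193.96  -5.69   6.45   5.96]
exp h 0.0 tilt 0 -0.1 [437.73 228.41 193.5   -2.25   6.51   5.36]
exp h 0.003 tilt 0 0 [463.34 228.25 192.93  -4.05   6.48   5.7 ]
side (0.5402, -0.1713, 0.12)
meas [354.   279.49 237.67   3.57   5.69   4.97]
exp h 0.0 tilt 0 0 [411.09 278.7  238.13   2.52   6.1    5.37]
exp h 0.0 tilt 0.1 0 [429.77 278.7  238.36   2.53   6.06   5.65]
exp h 0.0 tilt -0.1 0 [389.14 278.71 237.91   2.3    6.14   5.06]
exp h 0.0 tilt 0 0.1 [408.72 279.03 238.14  10.65   6.09   5.36]
exp h 0.0 tilt 0 -0.1 [411.77 278.37 238.15  -5.45   6.1    5.39]
exp h 0.003 tilt 0 0 [411.89 278.73 237.39   2.87   6.11   5.38]
```

View pics/s26.png

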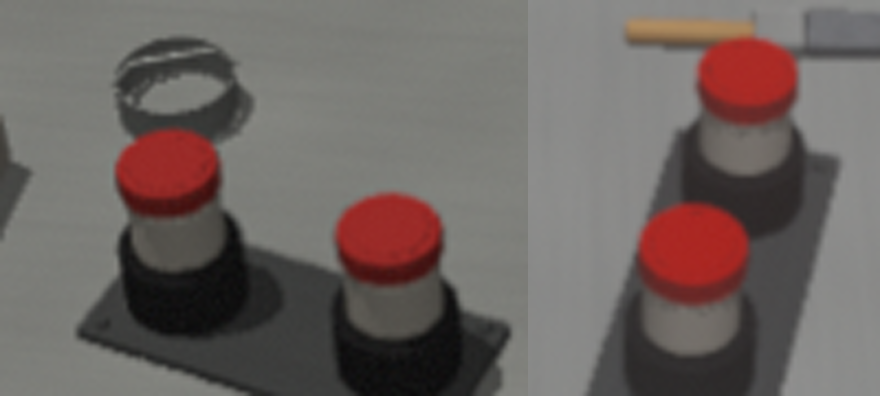

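View pics/s26f.png

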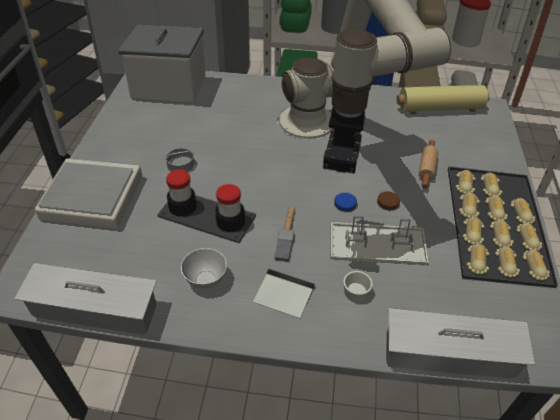

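Run:
```python
from go import *
import pickle
out=[]
for f,bx in (("P6.pkl",(240,258,295,298)),("P8.pkl",(240,258,295,298))):
    P=pickle.load(open(f,"rb"));c=P["side"];x0,y0,x1,y1=bx
    i=cv2.resize(c["img"][y0:y1,x0:x1],None,fx=7,fy=7,interpolation=cv2.INTER_NEAREST)
    t=np.linspace(0,2*np.pi,60)
    for z in (.1105,.1305):
        p=np.array([proj(c,(.502+.034*np.cos(a),-.3257+.034*np.sin(a),z)) for a in t]);p=((p-[x0,y0]+.5)*7).astype(np.int32)
        cv2.polylines(i,[p],True,(0,255,0),1)
    out.append(i)
cv2.imwrite("pics/cmp.png",np.hstack(out))
```

```text
(no output)
```

View pics/cmp.png

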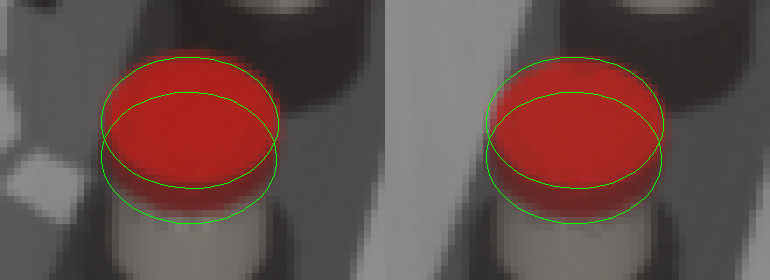

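The left edge of the mask is blended with the bright bench, so the angle is uncertain there. I'll check level by touching the narrow-tub lid at two opposite points.

```bash
python3 -m crank '[[1,[0.45,0,0],[0,0,0]],[1,[0.5,0,0],[0,0,0]],[1,[0.5,0,0],[0,0,0]],[1,[0.5,0,0],[0,0,0]],[1,[0.5,0,0],[0,0,0]],[1,[0.5,0,0.1],[0,0,0]],[1,[0.5,0,0.1],[0,0,0]],[1,[0.5,0,0.3],[0,0,0]]]'|grep -E "tcp|force"|tr '\n' ' '
python3 -m crank '[[1,[0.4,0,0.3],[0,0,0]],[1,[0.1,0,0.3],[0,0,0]],[1,[0,0,0.1],[0,0,0]],[1,[0,0,0],[0,0,0]],[1,[0,0,0],[0,0,0]]]'|grep -E "tcp|force"|tr '\n' ' '
python3 -c "
from go import *
need((.524,-.3257,.1315))"
```

```text
tcp_pos: [0.5317, -0.2609, 0.2263] wrist_force: [1.4, 0.2, 0.4] tcp_pos: [0.5279, -0.3066, 0.1556] wrist_force: [0.1, 0.4, 1.6] tcp [ 0.5279 -0.3066  0.1556] shift/100mm [0.193 0.023 0.241]
j [-15.   23.6  -7.2   0.  -59.    9.9] F [0.1 0.4 1.6] M [0.05 0.08 0.03] w 0.008 t 44.55
```

```bash
python3 -m crank '[[1,[0.19,0.02,0.1],[0,0,0]],[1,[0,0,0.08],[0,0,0]],[1,[0,0,0.03],[0,0,0]],[1,[0,0,0],[0,0,0]],[1,[0,0,0],[0,0,0]]]'|grep -E "tcp|force"|tr '\n' ' '
python3 -c "
from go import *
need((.524,-.3257,.1315))"
```

```text
tcp_pos: [0.5241, -0.3248, 0.1338] wrist_force: [-0.4, 0.0, 0.5] tcp [ 0.5241 -0.3248  0.1338] shift/100mm [0.009 0.    0.023]
j [-16.8  25.4  -7.8   0.  -56.8  11.7] F [-0.4  0.   0.5] M [0.03 0.12 0.02] w 0.008 t 45.05
```

```bash
python3 -m crank '[[1,[0,0,0.015],[0,0,0]],[1,[0,0,0],[0,0,0]],[1,[0,0,0],[0,0,0]]]'|grep -E "tcp|force"|tr '\n' ' '; echo
python3 -m crank '[[1,[0,0,0.01],[0,0,0]],[1,[0,0,0],[0,0,0]]]'|grep -E "tcp|force"|tr '\n' ' '; echo
python3 -m crank '[[1,[0,0,0.01],[0,0,0]],[1,[0,0,0],[0,0,0]]]'|grep -E "tcp|force"|tr '\n' ' '
```

```text
tcp_pos: [0.5235, -0.3253, 0.1315] wrist_force: [0.9, -0.1, 0.9] 
tcp_pos: [0.5236, -0.3254, 0.131] wrist_force: [-0.9, 0.2, 2.8] 
tcp_pos: [0.5237, -0.3254, 0.1309] wrist_force: [-1.7, 3.0, 6.5]
```

```bash
python3 -m crank '[[1,[0,0,-0.08],[0,0,0]],[1,[-0.22,0.2,0],[0,0,0]],[1,[0,0,0],[0,0,0]],[1,[0,0,0.045],[0,0,0]],[1,[0,0,0],[0,0,0]],[1,[0,0,0],[0,0,0]]]'|grep -E "tcp|force"|tr '\n' ' '; echo
python3 -m crank '[[1,[0,0,0.01],[0,0,0]],[1,[0,0,0],[0,0,0]]]'|grep -E "tcp|force"|tr '\n' ' '; echo
python3 -m crank '[[1,[0,0,0.01],[0,0,0]],[1,[0,0,0],[0,0,0]]]'|grep -E "tcp|force"|tr '\n' ' '
```

```text
tcp_pos: [0.5057, -0.3021, 0.1325] wrist_force: [-0.2, 0.0, -0.3] 
tcp_pos: [0.5055, -0.3019, 0.1316] wrist_force: [-0.5, -0.3, 0.4] 
tcp_pos: [0.5056, -0.3018, 0.131] wrist_force: [0.6, -0.5, 0.3]
```

```bash
python3 -m crank '[[1,[0,0,0.006],[0,0,0]],[1,[0,0,0],[0,0,0]]]'|grep -E "tcp|force"|tr '\n' ' '; echo
python3 -m crank '[[1,[0,0,0.006],[0,0,0]],[1,[0,0,0],[0,0,0]]]'|grep -E "tcp|force"|tr '\n' ' '
```

```text
tcp_pos: [0.5056, -0.3018, 0.1309] wrist_force: [-0.0, 1.2, 3.7] 
tcp_pos: [0.5056, -0.3018, 0.1309] wrist_force: [-1.6, 1.7, 6.8]
```

The narrow lid is level: touches at three points agree at 0.131. Now one off-centre touch on the wide lid.

```bash
python3 -m crank '[[1,[0,0,-0.3],[0,0,0]],[1,[-0.5,-0.07,0],[0,0,0]],[1,[-0.5,-0.07,0],[0,0,0]],[1,[-0.5,-0.07,0],[0,0,0]],[1,[-0.06,0,0.15],[0,0,0]],[1,[0,0,0.11],[0,0,0]],[1,[0,0,0],[0,0,0]],[1,[0,0,0],[0,0,0]]]'|grep -E "tcp|force"|tr '\n' ' '
python3 -c "
from go import *
need((.5402,-.149,.1315))"
```

```text
tcp_pos: [0.5395, -0.1506, 0.1334] wrist_force: [-1.0, 0.8, -0.1] tcp [ 0.5395 -0.1506  0.1334] shift/100mm [-0.016 -0.005  0.019]
j [  1.   20.5 -15.9   0.  -53.7  -6.1] F [-1.   0.8 -0.1] M [0.02 0.04 0.  ] w 0.003 t 47.95
```

```bash
python3 -m crank '[[1,[0,0,0.018],[0,0,0]],[1,[0,0,0],[0,0,0]]]'|grep -E "tcp|force"|tr '\n' ' '; echo
python3 -m crank '[[1,[0,0,0.007],[0,0,0]],[1,[0,0,0],[0,0,0]]]'|grep -E "tcp|force"|tr '\n' ' '; echo
python3 -m crank '[[1,[0,0,0.007],[0,0,0]],[1,[0,0,0],[0,0,0]]]'|grep -E "tcp|force"|tr '\n' ' '
```

```text
tcp_pos: [0.5397, -0.1505, 0.132] wrist_force: [1.2, -0.4, 0.3] 
tcp_pos: [0.5398, -0.1499, 0.1313] wrist_force: [0.8, -0.1, 0.1] 
tcp_pos: [0.54, -0.1498, 0.1309] wrist_force: [-0.1, 0.1, 1.6]
```

That touch also reads 0.131, so the wide lid is level and home. I'll retreat and hand in.

```bash
python3 -m crank '[[1,[0,0,-0.4],[0,0,0]],[1,[0,0,-0.5],[0,0,0]],[1,[0,0,-0.4],[0,0,0]],[1,[0,0,0],[0,0,0]],[1,[0,0,0],[0,0,0]],[1,[0,0,0],[0,0,0]]]'|tr '\n' ' '
python3 - <<'E'
from h import *
s=r.sense();print(s["tcp_pos"],s["joint_velocities"].round(2));print(r.finish_job())
E
```

```text
time_s: 49.15 tcp_pos: [0.5391, -0.1494, 0.2591] ee_rot: [[-0.089, -0.996, -0.003], [-0.996, 0.089, 0.001], [-0.001, 0.003, -1.0]] wrist_force: [0.0, 0.6, -0.6] gripper_width: 0.007 [ 0.53910641 -0.14939044  0.25913623] [ 0.03  0.7  -0.55  0.23  0.03 -0.11]
the job is handed in; nothing more can be done
None
```

Both red lids are screwed home on their tubs, and I handed the job in at 49 s. The lid from the rack's -y cradle went on the wide tub (mouth_left). The lid from the +y cradle went on the narrow tub (mouth_right). The second lid first caught aslant; I lifted it, levelled it, turned it back and set it on again, and it then screwed down cleanly.

**Last checks:**
- **Tightness:** while turning, both lids resisted with about 1.2–1.4 N·m until the pads slipped on them.
- **Height:** closed-fingertip touches on both tops came at z ≈ 0.131 m, against 0.1305 for home.
- **Level:** the narrow-tub lid read the same height at three points and the wide-tub lid at two. That rules out tilt about both axes on the narrow-tub lid, but only about one on the wide-tub lid.
- **Centring:** the grip positions put both lids within about 2 mm of the mouth centres.

**Checks that disagreed:**
- In the last side view, the outline suggested about 5° of tilt on the narrow-tub lid. The touches contradicted that, and the bright bench behind its left edge explains it.
- The outline heights varied by about 2 mm between the two cameras.

In the last scene picture the brush, bowl, scraper, ramekin, cutter and the blue and brown lids looked to be where they started; I judged this by eye.

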